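# Fit the crank and run out the length stop

## Robot

A 6-joint arm with a two-finger parallel gripper is mounted at the origin on a cart in front of the work surface, level with it; the furniture and walls round the work are solid. World frame = base frame: x ahead of the robot, y to its left, z up, the work surface at z = 0. Lengths are in m, angles in rad, forces in N, time in s.
With the tool pointing down it reaches from about 0.35 to 0.975 m from the base axis. Payload 7.1 kg.
Tool frame: the origin (TCP) lies on the centre line of the jaws, within the pads' length; the fingertips stand 25 mm ahead of it and the grasp point (between the pads) lies 6 mm ahead of it (ctrl.tip_reach is the distance from the TCP to the fingertips, in m); y points along the fingers, x is the direction in which the jaws open and shut, and the axes are right-handed (so a half turn about y gives the same grasp; the last joint's range is limited). The gripper opens to 88 mm and grips with 3 to 60 N. Pads are 20 mm wide; open, the fingers measure 115 mm over their backs; the gripper's body (75 mm by 178 mm) begins 61 mm behind the grasp point.
Start: joints at [1.141, 0.423, 1.63, -0, 1.089, -0.019], TCP at [0.25, 0.573, 0.225] pointing down, gripper open.
Joint ranges: [-3, 3], [-0.9, 2.11], [0.09, 2.58], [-1.31, 4.45], [0.11, 2.69], [-2.54, 2.54]. Speed limits (rad/s): [2.39, 2.39, 3.01, 3.14, 3.14, 3.14].

## Interface

Orientations are given as a 3x3 rotation matrix whose columns are the frame's x, y, z axes.
In Python, from workcell import ctrl, snapshot, camera_params, workorder, models gives the robot as it stands.
- The arm moves only by the tool jog_arm, never from a script. Its argument "motion" is a list of rows, each a list of 7 numbers: the shift along the tool's x, y, z in m, then the turn, a rotation vector about the tool's x, y, z in rad, then the closure, from 0 (fully open) to 1 (shut). A call has 1 to 5 rows; each row shifts and turns the pose as measured when the row begins, along the tool's axes as they then stand; what a row does not reach is not made up. A row lasts 1/10 s, in which the tool goes at most 50 mm and 8.59 degrees, less where a joint would pass 70% of its speed; a pose out of reach is approached as far as the arm can. A call is refused whole if a number of a shift passes 0.05 or a number of a turn 0.15, either way. A call with a gripper value outside its range is refused whole. The fingers move at their own pace and stop on an object; "squeeze" is the grip in N (left out, the last holds). Time passes only in rows, so rows that do not move let the fingers close. It gives the time, the measured TCP pose, the force and the opening at its end, in the units of the state.
- ctrl.sense(): the state, without advancing time (a new reading comes with each control period).
- snapshot(name): name is "side" or "top" or "wrist"; returns the picture (384x512x3 uint8, blue, green, red); there is no depth.
- camera_params(name): a dict with "camera_matrix" (3x3 intrinsics, pixels), "k1" (the pictures are not rectified: a ray, as slopes to the right and down, at radius r is drawn at 1 + k1 r^2 times it, then the intrinsics apply), "R" (3x3) and "t" (3): a world point X has camera coordinates R X + t; the wrist camera has in their place "hand_eye" (4x4, takes a point from camera to tool coordinates, whose origin is the TCP and whose axes are the tool frame's). Camera axes: x right, y down, z forward; pixel columns grow to the right and rows downward; lengths in m; the calibration is good to about 2 mm. A picture is of the moment at which its call begins: read the wrist's pose just before it. camera_params takes no time and is no camera call.
- workorder.finish_job(): hands the job in, once; it reports no verdict.
Trained networks look in the newest picture that a camera, given by its name, has taken for a name from the list of things; names that differ only in an ending like _2 or _b are one class to them, and where a whole thing is asked for, a point or a joint stands for the part that bears it (a point fixed in the world has none). Each returns a list of dicts, best first, with "p" (0 to 1); they miss things now and then, are a little off and sometimes report something else, mostly with a low value. They report only what shows in the picture. A call takes as long as a camera call. They do not tell look-alikes from the thing itself.
- models.recognise(camera, name): "bbox" ([left, top, right, bottom] in pixels, round what is visible of it).
- models.place_of(camera, name): "location" ([column, row] in pixels: a listed point, or the origin of a listed thing).
The state is a dict: "time_s": time; "joint_positions": joint angles; "joint_velocities": joint speeds; "joint_efforts": joint torques, N m; "tcp_pos": TCP position; "tcp_rot": TCP orientation; "ft_force": force on the tool from outside, world axes, zero at the start; "wrist_torque": the same for the moment, N m; "gripper_width": opening from 0.0 (shut) to 1.0 (fully open).
Only numpy, scipy, OpenCV 4.12 (cv2) and the standard library are available. Lean on these libraries where they do the work, as an engineer would, in place of code of your own. Each camera call takes 0.05 s, during which the arm holds its last target.

## Task

Take the loose crank handle out of the parts tray, fit its square socket onto the upright square shaft of the green length-stop unit and seat it fully down on the shaft's collar. Then push the crank round counter-clockwise (seen from above, as the yellow arrow shows) as far as it goes, so that the red-headed stop bar is fully out, and leave the crank on the shaft. Do not touch the stop bar itself, and leave the wheel, block, bottle and tape measure where they are.

Things in the scene. Friction and masses are not known exactly. Their poses are not given: they have to be found in the camera images.
- crank: Loose crank handle, about 0.22 kg, lying socket down (as used) in one of the tray's compartments. Origin: centre of the socket's mouth = of the hub's underside; z up, the arm runs along +x. Hub: steel block 28x28 mm, z 0 to 34 mm, with a square socket 15.6 mm wide, 34 mm deep, open downward, sides parallel to x and y. Flat steel arm 16 mm wide, z 0 to 10 mm, to x = 78 mm.
- crank_grip (a point): Middle of the black grip block on top of the crank's hub: 28 mm along the crank's x, 22 mm along its y, 26 mm high (z 34 to 60 mm over the hub's underside; this point at 47 mm). Its flat sides across y are a good place to hold the crank.
- crank_pin (a point): Middle of the orange round pin, 14 mm across and 30 mm high, that stands on the end of the crank's arm: 70 mm along the crank's x from the hub's axis; pin from 13 to 43 mm over the hub's underside.
- shaft_seat (a point): Centre of the top of the steel collar (28 mm across) on the unit's drive shaft, 44 mm above the table, on which the crank's hub must sit. From here a brass square shaft, 14 mm wide, stands 30 mm up, its last 4 mm tapered to 9 mm. The frame turns with the shaft: x, y parallel to the sides of the square, z up; the crank goes on in any of the four quarter turns.
- drive (a joint): Angle of the square shaft in rad, growing counter-clockwise seen from above; starts between 0 and 0.35, stops hard at 1.9 (stop bar fully out). It is stiff (friction about 0.12 N m) and stays where it is left.
- stop_unit: Fixed rack-driven length stop: green housing 100x76 mm on a dark steel foot plate 128x76 mm; top of the housing 34 mm above the table. Origin: centre of its underside on the table, straight under the shaft axis; x along the stop bar.
- stop_bar: Toothed steel bar 14x14 mm through the housing along the unit's x, 22 mm to the unit's -y side of the shaft, 19 mm above the table, with a red head (12x32x26 mm) at its +x end; its -x end sticks out up to 40 mm beyond the housing. Geared to the shaft: it moves 14 mm toward the unit's +x for each rad. Origin: on the bar's axis; the head's outer face is 68 mm toward +x from it.
- tray: Fixed grey tray 126x204x18 mm, walls and floor 4 mm thick, two dividers making three compartments side by side along its y, 66.7 mm apart centre to centre, each about 118 mm long along x. Origin: centre of its underside. Between the tray and the stop unit a fixed toggle clamp with a red upright handle stands 140 mm tall at about x 0.51, y -0.12 m: carry things over it.
- feed_wheel: Black wheel, 45 mm across, 24 mm high, loose in a tray compartment; bystander. Origin: centre of its underside.
- test_block: Wooden block 28x50x28 mm, loose in a tray compartment; bystander. Origin: centre of its underside.
- fluid_bottle: Small square white and yellow bottle 43x57x104 mm, standing loose on the table; bystander. Origin: centre of its underside.
- tape_measure: Yellow tape measure 36x75x60 mm, standing loose on the table; bystander. Origin: centre of its underside.
Things that resemble listed ones, but are neither listed nor needed, are in the scene too. What is shaped like the crank but purple is not meant. What is shaped like the stop_unit but orange is not meant.

How it is judged:
By the outcome, as a careful person would: the job done as asked, in the order asked, and still so for the second after the job is handed in, with the robot touching nothing.
It also fails if it takes over 64 s, if anything falls off the work surface, if the arm or the gripper's body presses on something with over 40 N, if the wrist force passes 120 N, or if a joint passes its speed limit or range.

## Working session

There is one attempt and no reset: what is moved stays moved. The work goes in short steps, Python scripts to look and compute and a tool call to move; the robot and the scene stay as the last step left them, time stands still between calls to the robot, and variables do not carry over. Pictures are saved under pics/ and viewed, and the job is handed in when it is done.

Besides the shell and the picture viewer there is one more tool, called after "Call:" in YAML: its name, and indented under it one key for each argument. jog_arm: Moves the arm, as the interface text tells. Its arguments: {"type":"object","properties":{"motion":{"type":"array"},"squeeze":{"type":"number"}},"required":["motion"]}

```bash
ls; mkdir -p pics; python3 - <<'E'
from workcell import ctrl, snapshot, camera_params
import cv2
s=ctrl.sense(); print(s['time_s'],s['tcp_pos'],s['tcp_rot'],s['ft_force'],ctrl.tip_reach)
for n in ('top','side','wrist'):
    im=snapshot(n); cv2.imwrite(f'pics/{n}0.png',im)
    p=camera_params(n); print(n,p)
E
```

```text
pics
0.0 [0.24935106 0.57252473 0.22382663] [[ 3.99343721e-01 -6.17014964e-04 -9.16801075e-01]
 [ 9.16800086e-01 -1.34714057e-03  3.99344197e-01]
 [-1.48146127e-03 -9.99998902e-01  2.77072428e-05]] [-0.01494181 -0.03922311 -0.85796448] 0.025
top {'camera_matrix': array([[386.99888287,   0.        , 254.15106751],
       [  0.        , 386.99888287, 193.3644137 ],
       [  0.        ,   0.        ,   1.        ]]), 'k1': -0.13180887565813731, 'R': array([[ 0.00320152, -0.99936206, -0.03556995],
       [-0.99107569,  0.00156921, -0.13329107],
       [ 0.13326185,  0.03567925, -0.99043842]]), 't': array([-0.10988076,  0.43055819,  0.94023382])}
side {'camera_matrix': array([[360.46088297,   0.        , 258.4691963 ],
       [  0.        , 360.46088297, 191.46386808],
       [  0.        ,   0.        ,   1.        ]]), 'k1': -0.07382818874851882, 'R': array([[ 0.79002182, -0.61305941, -0.00486756],
       [-0.33752251, -0.42829449, -0.83823767],
       [ 0.51180474,  0.66386895, -0.54528334]]), 't': array([-0.42552329,  0.15514321,  0.84270403])}
wrist {'camera_matrix': array([[303.64147687,   0.        , 259.71469197],
       [  0.        , 303.64147687, 185.66198605],
       [  0.        ,   0.        ,   1.        ]]), 'k1': -0.007611795997740676, 'hand_eye': array([[ 9.99999686e-01, -6.90976886e-05,  7.88888034e-04,
        -6.89461629e-04],
       [-7.82089006e-04, -2.42562554e-01,  9.70135452e-01,
        -1.60651385e-01],
       [ 1.24320579e-04, -9.70135765e-01, -2.42562532e-01,
         6.47803181e-02],
       [ 0.00000000e+00,  0.00000000e+00,  0.00000000e+00,
         1.00000000e+00]])}
```

View images.

View pics/top0.png

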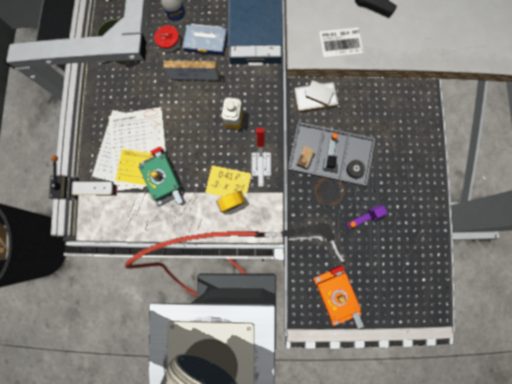

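View pics/side0.png

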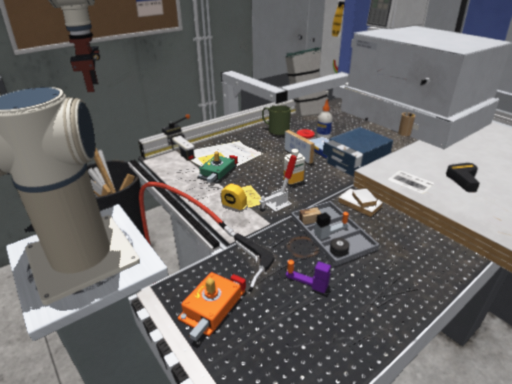

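View pics/wrist0.png

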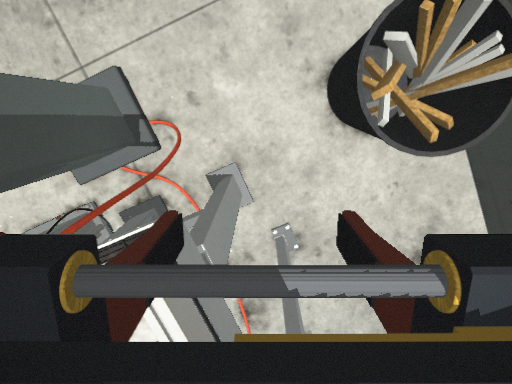

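```bash
cat > h.py <<'E'
import numpy as np, cv2
from workcell import ctrl, snapshot, camera_params, models
def cam(n, s=None):
    p=camera_params(n); K=p['camera_matrix']; k=p['k1']
    if n=='wrist':
        s=s or ctrl.sense(); T=np.eye(4); T[:3,:3]=s['tcp_rot']; T[:3,3]=s['tcp_pos']
        M=T@p['hand_eye']; R=M[:3,:3].T; t=-R@M[:3,3]
    else: R,t=np.array(p['R']),np.array(p['t'])
    return K,np.array([k,0,0,0,0]),R,t
def proj(c,X):
    K,d,R,t=c
    return cv2.projectPoints(np.atleast_2d(np.float64(X)),cv2.Rodrigues(R)[0],t,K,d)[0][:,0]
def ray(c,uv):
    K,d,R,t=c
    q=cv2.undistortPoints(np.float64([[uv]]),K,d)[0,0]
    return -R.T@t, R.T@np.array([q[0],q[1],1.])
def onz(c,uv,z):
    o,v=ray(c,uv); return o+v*(z-o[2])/v[2]
def tri(obs):
    A=np.zeros((3,3));b=np.zeros(3)
    for c,uv in obs:
        o,v=ray(c,uv);v=v/np.linalg.norm(v);P=np.eye(3)-np.outer(v,v);A+=P;b+=P@o
    x=np.linalg.solve(A,b)
    return x,[np.linalg.norm(proj(c,x)[0]-uv) for c,uv in obs]
E
python3 - <<'E'
from h import *
t,s=cam('top'),cam('side')
for n in ['crank','crank_grip','crank_pin','shaft_seat','stop_unit','tray','stop_bar']:
    for cn,c in (('top',t),('side',s)):
        for r in models.place_of(cn,n)[:4]:
            print(n,cn,np.round(r['location'],1),round(r['p'],2),np.round(onz(c,r['location'],0.03),3))
print(ctrl.sense()['time_s'])
for n,(x0,y0,x1,y1) in {'top':(280,110,390,190),'side':(280,180,390,270)}.items():
    im=cv2.imread(f'pics/{n}0.png')[y0:y1,x0:x1]; cv2.imwrite(f'pics/{n}crank.png',cv2.resize(im,None,fx=6,fy=6,interpolation=cv2.INTER_CUBIC))
for n,(x0,y0,x1,y1) in {'top':(120,130,210,220),'side':(190,140,260,190)}.items():
    im=cv2.imread(f'pics/{n}0.png')[y0:y1,x0:x1]; cv2.imwrite(f'pics/{n}unit.png',cv2.resize(im,None,fx=6,fy=6,interpolation=cv2.INTER_CUBIC))
E
```

```text
crank top [328.3 163.7] 0.89 [ 0.505 -0.296  0.03 ]
crank top [374.8 210.1] 0.61 [ 0.388 -0.409  0.03 ]
crank top [160.7 176.5] 0.56 [0.474 0.129 0.03 ]
crank top [330.3 152.9] 0.24 [ 0.533 -0.302  0.03 ]
crank side [320.8 285.6] 0.88 [ 0.365 -0.431  0.03 ]
crank side [322.3 232.2] 0.84 [ 0.491 -0.314  0.03 ]
crank_grip top [379.2 208.7] 0.88 [ 0.391 -0.421  0.03 ]
crank_grip top [327.3 164. ] 0.83 [ 0.504 -0.293  0.03 ]
crank_grip side [319.6 274.6] 0.89 [ 0.385 -0.408  0.03 ]
crank_grip side [324.1 219.4] 0.87 [ 0.532 -0.281  0.03 ]
crank_grip side [213.9 159.1] 0.68 [0.485 0.171 0.03 ]
crank_grip side [233.3 207.7] 0.61 [ 0.38  -0.096  0.03 ]
crank_pin top [333.9 136.8] 0.65 [ 0.575 -0.312  0.03 ]
crank_pin top [352.1 222.5] 0.61 [ 0.357 -0.352  0.03 ]
crank_pin side [292.8 265.9] 0.65 [ 0.358 -0.354  0.03 ]
crank_pin side [347.5 216.6] 0.64 [ 0.588 -0.31   0.03 ]
shaft_seat top [156.4 174.4] 0.65 [0.479 0.14  0.03 ]
shaft_seat top [341.5 298.5] 0.46 [ 0.173 -0.322  0.03 ]
shaft_seat side [210.4 293.1] 0.72 [ 0.178 -0.309  0.03 ]
shaft_seat side [213.1 161.9] 0.65 [0.473 0.156 0.03 ]
stop_unit top [160.3 175.7] 0.96 [0.476 0.13  0.03 ]
stop_unit top [339.7 295. ] 0.93 [ 0.181 -0.318  0.03 ]
stop_unit top [306.4 156.6] 0.23 [ 0.523 -0.241  0.03 ]
stop_unit side [211.6 307.2] 0.66 [ 0.161 -0.34   0.03 ]
stop_unit side [215.8 174.6] 0.59 [0.436 0.081 0.03 ]
tray top [331.4 152.1] 0.86 [ 0.535 -0.305  0.03 ]
tray side [214.4 170.1] 0.74 [0.447 0.107 0.03 ]
tray side [331.6 231.8] 0.67 [ 0.51  -0.327  0.03 ]
stop_bar side [225.  168.5] 0.48 [0.479 0.095 0.03 ]
0.85
```

View pics/topcrank.png

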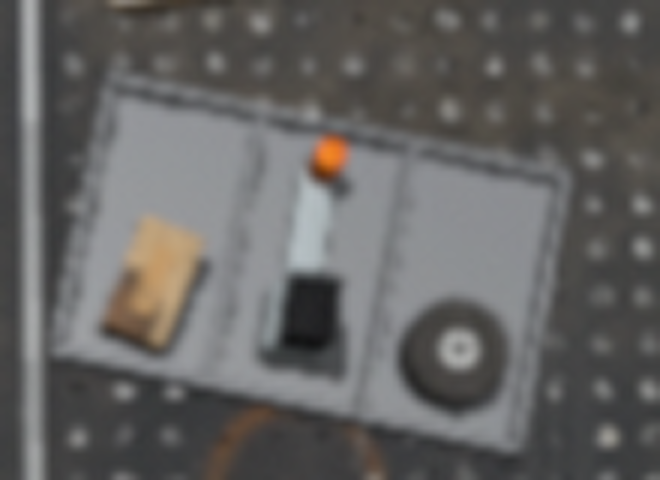

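View pics/topunit.png

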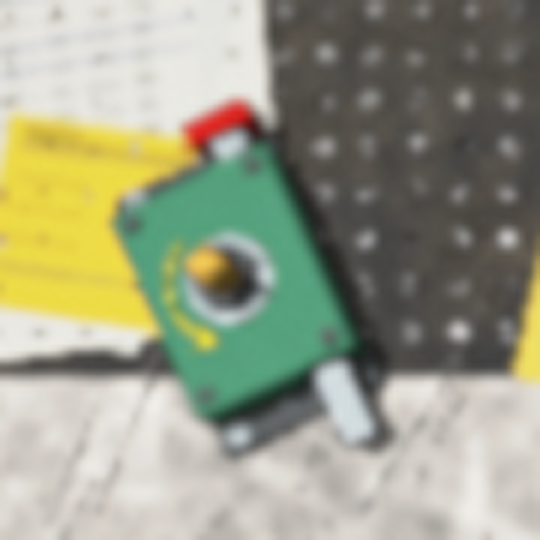

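View pics/sidecrank.png

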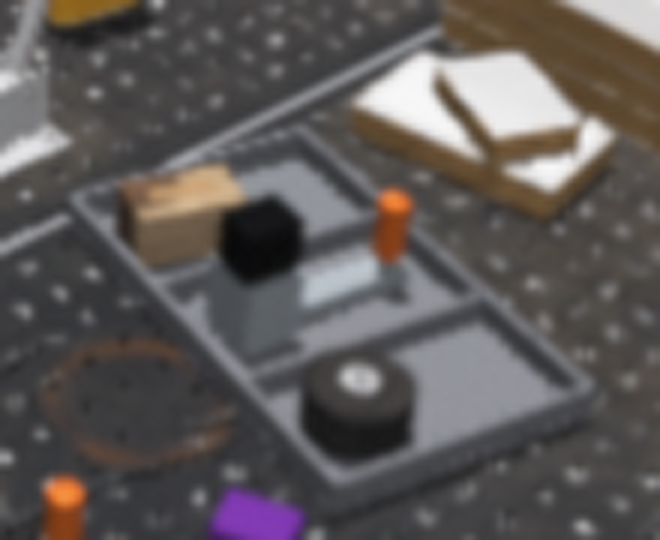

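View pics/sideunit.png

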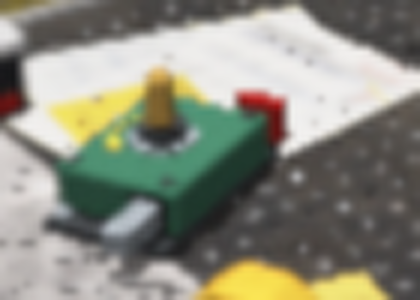

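```bash
python3 - <<'E'
from h import *
t,s=cam('top'),cam('side')
f=lambda a,b,x,y:(x+a/6-.4,y+b/6-.4)
def T(n,u,v): 
    x,e=tri([(t,u),(s,v)]);print(n,np.round(x,4),np.round(e,1))
T('pin top',f(331,155,280,110),f(394,200,280,180))
T('pin net',(333.9,136.8),(347.5,216.6))
T('grip net',(327.3,164),(324.1,219.4))
T('grip',f(311,308,280,110),f(261,236,280,180))
T('shaft tip',f(204,265,120,130),f(158,75,190,140))
T('seat net',(156.4,174.4),(213.1,161.9))
T('seat',f(232,283,120,130),f(158,130,190,140))
# housing corners on top z=.034
for p in [(250,148),(125,222),(355,345),(205,408)]: print(np.round(onz(t,f(*p,120,130),.034),4))
E
```

```text
pin top [ 0.5735 -0.3113  0.0487] [0.1 0.1]
pin net [ 0.5764 -0.3137  0.0362] [1.5 1.5]
grip net [ 0.5055 -0.2945  0.049 ] [2.6 2.6]
grip [ 0.5062 -0.2994  0.0548] [0.3 0.3]
shaft tip [0.4732 0.1341 0.074 ] [0.1 0.1]
seat net [0.4723 0.1414 0.0369] [2.7 2.1]
seat [0.4703 0.1316 0.0434] [0.3 0.2]
[0.5311 0.1285 0.034 ]
[0.4994 0.1821 0.034 ]
[0.4459 0.0801 0.034 ]
[0.4193 0.1436 0.034 ]
```

```bash
cat > plan.py <<'E'
import sys
from h import *
from scipy.spatial.transform import Rotation as Ro
def Rdown(psi):
    c,s=np.cos(psi),np.sin(psi); return np.array([[c,0,-s],[s,0,c],[0,-1,0]]).astype(float)
def plan(pos,psi_deg,n=5,vmax=.048,wmax=.145,close=0):
    s=ctrl.sense(); p=np.array(s['tcp_pos']);R=np.array(s['tcp_rot']);Rt=Rdown(np.radians(psi_deg))
    print('t',round(s['time_s'],2),'p',np.round(p,4),'psi',round(np.degrees(np.arctan2(R[1,0],R[0,0])),2),'tilt',np.round(R[2],4),'F',np.round(s['ft_force'],1),'M',np.round(s['wrist_torque'],2),'g',round(s['gripper_width'],3),'q',np.round(s['joint_positions'],2))
    print('delta tool',np.round(R.T@(np.array(pos)-p),4))
    for i in range(n):
        d=R.T@(np.array(pos)-p); m=np.linalg.norm(d); d=d*min(1,vmax/max(m,1e-9))
        w=Ro.from_matrix(R.T@Rt).as_rotvec(); m=np.linalg.norm(w); w=w*min(1,wmax/max(m,1e-9))
        d=np.round(d,4);w=np.round(w,3)
        print([*map(float,d),*map(float,w),close])
        p=p+R@d; R=R@Ro.from_rotvec(w).as_matrix()
if __name__=='__main__':
    a=[float(x) for x in sys.argv[1:]]
    plan(a[:3],a[3],int(a[4]) if len(a)>4 else 5,*(a[5:8]))
E
python3 plan.py .48 .14 .26 -55 15 .036
```

```text
t 0.85 p [0.2495 0.573  0.2246] psi 66.47 tilt [ 0. -1.  0.] F [-0.7  0.1  0.4] M [-0.02 -0.02  0.  ] g 0.997 q [ 1.14  0.42  1.63  0.    1.09 -0.02]
delta tool [-0.3049 -0.0354 -0.3842]
[-0.0223, -0.0026, -0.0281, -0.0, 0.145, -0.0, 0]
[-0.018, -0.0026, -0.0311, -0.0, 0.145, -0.0, 0]
[-0.0134, -0.0026, -0.0333, -0.0, 0.145, -0.0, 0]
[-0.0084, -0.0026, -0.0349, -0.0, 0.145, -0.0, 0]
[-0.0033, -0.0026, -0.0358, -0.0, 0.145, -0.0, 0]
[0.0019, -0.0026, -0.0359, -0.0, 0.145, -0.0, 0]
[0.0071, -0.0026, -0.0352, -0.0, 0.145, -0.0, 0]
[0.0121, -0.0026, -0.0338, -0.0, 0.145, -0.0, 0]
[0.0169, -0.0026, -0.0317, -0.0, 0.145, -0.0, 0]
[0.0213, -0.0026, -0.0289, -0.0, 0.145, -0.0, 0]
[0.0252, -0.0026, -0.0255, -0.0, 0.145, -0.0, 0]
[0.0287, -0.0026, -0.0216, -0.0, 0.145, -0.0, 0]
[0.0315, -0.0025, -0.0173, -0.0, 0.145, -0.0, 0]
[0.0222, -0.0017, -0.0083, -0.0, 0.145, -0.0, 0]
[-0.0, -0.0, 0.0, -0.0, 0.09, -0.0, 0]
```

Call:
jog_arm:
  motion:
    - [-0.022, -0.003, -0.028, 0, 0.145, 0, 0]
    - [-0.018, -0.003, -0.031, 0, 0.145, 0, 0]
    - [-0.013, -0.003, -0.033, 0, 0.145, 0, 0]
    - [-0.008, -0.003, -0.035, 0, 0.145, 0, 0]
    - [-0.003, -0.003, -0.036, 0, 0.145, 0, 0]

```text
time_s: 1.35
tcp_pos: [0.3339, 0.4137, 0.2394]
tcp_rot: [[0.915, 0.0, -0.404], [0.404, 0.002, 0.915], [0.001, -1.0, 0.001]]
ft_force: [-0.6, -0.3, 0.2]
gripper_width: 1.0
```

Call:
jog_arm:
  motion:
    - [0.002, -0.003, -0.036, 0, 0.145, 0, 0]
    - [0.007, -0.003, -0.035, 0, 0.145, 0, 0]
    - [0.012, -0.003, -0.034, 0, 0.145, 0, 0]
    - [0.017, -0.003, -0.032, 0, 0.145, 0, 0]
    - [0.021, -0.003, -0.029, 0, 0.145, 0, 0]

```text
time_s: 1.85
tcp_pos: [0.4159, 0.2457, 0.2556]
tcp_rot: [[0.945, 0.002, 0.328], [-0.328, 0.003, 0.945], [0.001, -1.0, 0.004]]
ft_force: [-0.9, 1.0, -0.1]
gripper_width: 1.002
```

```bash
python3 plan.py .48 .14 .26 -55 10 .04
```

```text
t 1.85 p [0.4159 0.2457 0.2556] psi -19.15 tilt [ 0.0013 -1.      0.0037] F [-0.9  1.  -0.1] M [-0.06  0.07  0.  ] g 1.002 q [0.51 0.17 1.91 0.   1.06 0.84]
delta tool [ 0.0953 -0.0045 -0.0788]
[0.0308, -0.0015, -0.0255, -0.001, 0.145, 0.0, 0]
[0.0342, -0.0014, -0.0208, -0.001, 0.145, 0.0, 0]
[0.0368, -0.0014, -0.0156, -0.001, 0.145, 0.0, 0]
[0.0035, -0.0002, -0.0009, -0.001, 0.145, 0.0, 0]
[0.0, 0.0, -0.0, -0.0, 0.046, 0.0, 0]
[0.0, 0.0, -0.0, -0.0, -0.0, 0.0, 0]
[0.0, 0.0, -0.0, -0.0, -0.0, 0.0, 0]
[0.0, 0.0, -0.0, -0.0, -0.0, 0.0, 0]
[0.0, 0.0, -0.0, -0.0, -0.0, 0.0, 0]
[0.0, 0.0, -0.0, -0.0, -0.0, 0.0, 0]
```

Motion tracks well. First view from there.

Call:
jog_arm:
  motion:
    - [0.031, -0.002, -0.026, 0, 0.145, 0, 0]
    - [0.034, -0.002, -0.021, 0, 0.145, 0, 0]
    - [0.037, -0.001, -0.016, 0, 0.145, 0, 0]
    - [0.008, 0, -0.002, 0, 0.145, 0, 0]
    - [0, 0, 0, 0, 0.06, 0, 0]

```text
time_s: 2.35
tcp_pos: [0.4858, 0.126, 0.2625]
tcp_rot: [[0.536, 0.007, 0.844], [-0.844, 0.004, 0.536], [0.001, -1.0, 0.008]]
ft_force: [0.1, 1.0, 0.1]
gripper_width: 0.997
```

```bash
cat > look.py <<'E'
import sys,pickle
from h import *
tag=sys.argv[1]
s=ctrl.sense(); im=snapshot('wrist'); pickle.dump((s,im),open(f'pics/{tag}.pkl','wb')); cv2.imwrite(f'pics/{tag}.png',im)
print(s['time_s'],np.round(s['tcp_pos'],4),np.round(np.abs(s['joint_velocities']).max(),3))
E
python3 look.py w1; python3 plan.py .48 .14 .26 -55 1
```

```text
2.35 [0.4858 0.126  0.2625] 0.58
t 2.4 p [0.4857 0.1263 0.2625] psi -57.64 tilt [ 7.0e-04 -1.0e+00  7.8e-03] F [ 1.2 -0.6  0.1] M [-0.04  0.07  0.  ] g 1.0 q [0.23 0.19 1.87 0.   1.08 1.23]
delta tool [-0.0146  0.0026  0.0025]
[-0.0146, 0.0026, 0.0025, -0.008, -0.046, 0.001, 0]
```

View pics/w1.png

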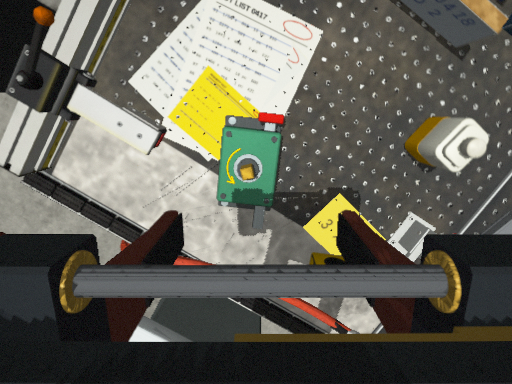

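Call:
jog_arm:
  motion:
    - [-0.01, 0.035, 0, -0.008, -0.046, 0, 0]
    - [-0.005, 0.035, 0, 0, 0, 0, 0]
    - [0, 0.02, 0, 0, 0, 0, 0]
    - [0, 0, 0, 0, 0, 0, 0]
    - [0, 0, 0, 0, 0, 0, 0]

```text
time_s: 2.9
tcp_pos: [0.4794, 0.1401, 0.1721]
tcp_rot: [[0.58, 0.005, 0.815], [-0.815, 0.0, 0.58], [0.003, -1.0, 0.004]]
ft_force: [0.1, 0.1, 0.8]
gripper_width: 1.001
```

```bash
python3 look.py w2;  python3 plan.py .48 .14 .17 -55 1; python3 - <<'E'
import cv2
im=cv2.imread('pics/w2.png')[60:260,160:360]; cv2.imwrite('pics/w2c.png',cv2.resize(im,None,fx=3,fy=3,interpolation=cv2.INTER_CUBIC))
E
```

```text
2.9 [0.4794 0.1401 0.1721] 0.012
t 2.95 p [0.4794 0.14   0.1723] psi -54.56 tilt [ 0.0027 -1.      0.0047] F [-0.4  0.3  0.8] M [-0.05  0.16  0.01] g 0.997 q [ 0.26  0.31  1.95 -0.    0.88  1.21]
delta tool [0.0004 0.0023 0.0005]
[0.0004, 0.0023, 0.0005, -0.005, 0.008, 0.003, 0]
```

View pics/w2c.png

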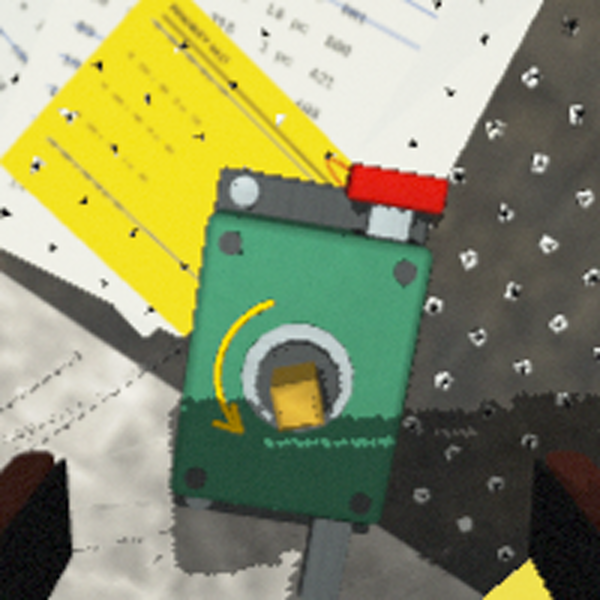

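```bash
python3 - <<'E'
import cv2
im=cv2.imread('pics/w2.png')[160:215,230:290]; cv2.imwrite('pics/w2s.png',cv2.resize(im,None,fx=10,fy=10,interpolation=cv2.INTER_CUBIC))
im=cv2.imread('pics/w1.png')[140:200,215:285]; cv2.imwrite('pics/w1s.png',cv2.resize(im,None,fx=10,fy=10,interpolation=cv2.INTER_CUBIC))
E
```

```text
(no output)
```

View pics/w2s.png

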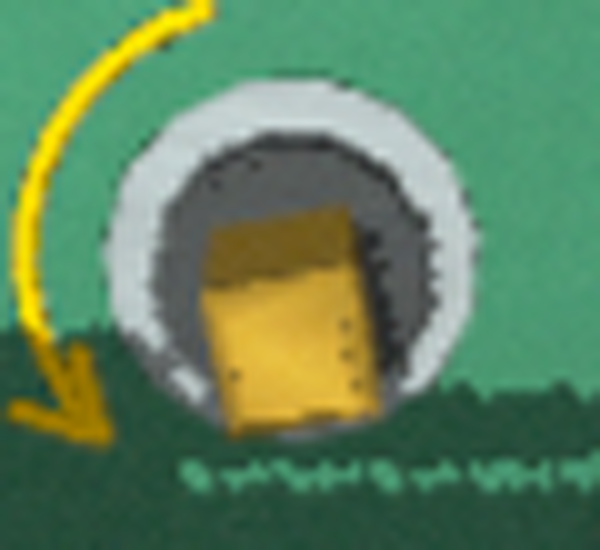

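View pics/w1s.png

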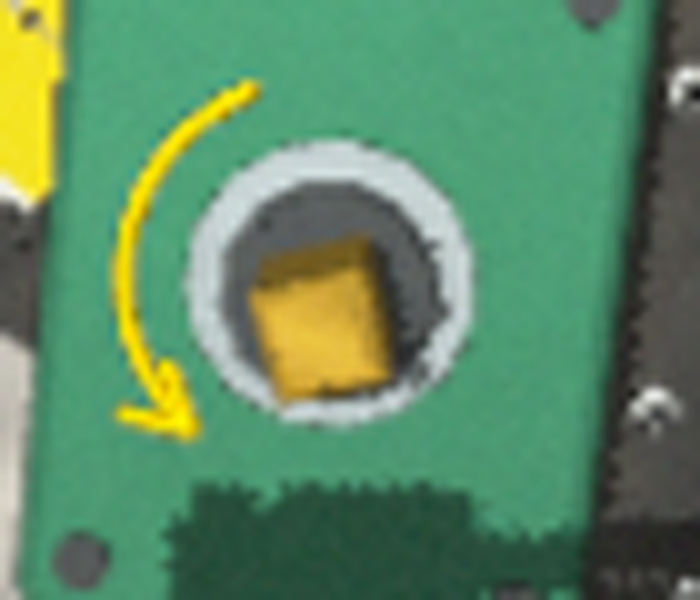

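```bash
cat > fit.py <<'E'
from h import *
import pickle
from scipy.optimize import least_squares
c=[cam('wrist',pickle.load(open(f'pics/{t}.pkl','rb'))[0]) for t in ('w1','w2')]
def px(l,x0,y0): return np.array([[x0+(a+.5)/10-.5,y0+(b+.5)/10-.5] for a,b in l])
o2=px([(203,287),(357,263),(380,412),(230,435)],230,160)
o1=px([(250,287),(365,258),(390,380),(285,403)],215,140)
S=np.array([[-1,1],[1,1],[1,-1],[-1,-1]])*.007
def sq(v,z,th,c_):
    ct,st=np.cos(th),np.sin(th); P=np.array([[v[0]+ct*a-st*b,v[1]+st*a+ct*b,z] for a,b in S]); return proj(c_,P)
th0=np.radians(-55+9)
for obs in ([0,1],[1],[0]):
    O={0:o1,1:o2}
    f=lambda v:np.concatenate([(sq(v,v[2] if len(obs)>1 else .070,v[3],c[i])-O[i]).ravel() for i in obs])
    r=least_squares(f,[.473,.133,.07,th0]); print(obs,np.round(r.x[:3],4),np.degrees(r.x[3]),np.abs(r.fun).max())
# collar outer ring centre at housing top z .034..; hole
print('collar top',onz(c[1],px([(290,265)],230,160)[0],.044))
# housing top corners in w2c (x3)
p=[(160+(a+.5)/3-.5,60+(b+.5)/3-.5) for a,b in [(207,212),(432,252),(381,524),(172,492)]]
X=np.array([onz(c[1],q,.034) for q in p]);print(np.round(X,4),X.mean(0))
for a,b in ((0,1),(3,2),(3,0),(2,1)): d=X[b]-X[a];print(np.degrees(np.arctan2(d[1],d[0])),np.linalg.norm(d))
E
python3 fit.py
```

```text
[0, 1] [0.4738 0.1352 0.0703] -44.92323590164456 0.7239279892628474
[1] [ 0.4736  0.1352 -0.1362] -45.40469108564472 0.15118962994827712
[0] [ 0.4739  0.1352 -0.045 ] -44.1101738573454 0.5179851225340144
collar top [0.47463343 0.1362569  0.044     ]
[[0.5012 0.1908 0.034 ]
 [0.5332 0.1236 0.034 ]
 [0.447  0.0802 0.034 ]
 [0.4143 0.1468 0.034 ]] [0.47393384 0.13533395 0.034     ]
-64.53124171719358 0.0744151379821214
-63.866766903467685 0.07416329735805802
26.85754015507168 0.09738398148707321
26.717499133195773 0.09651822508596408
```

```bash
python3 plan.py .51 -.29 .23 -101 12 .045
```

```text
t 2.95 p [0.4794 0.14   0.1723] psi -54.56 tilt [ 0.0027 -1.      0.0047] F [-0.4  0.3  0.8] M [-0.05  0.16  0.01] g 0.997 q [ 0.26  0.31  1.95 -0.    0.88  1.21]
delta tool [ 0.3683 -0.0577 -0.2241]
[0.0381, -0.006, -0.0232, -0.001, 0.145, 0.0, 0]
[0.0411, -0.0059, -0.0174, -0.001, 0.145, 0.0, 0]
[0.0431, -0.0059, -0.0113, -0.001, 0.145, 0.0, 0]
[0.0443, -0.0059, -0.005, -0.001, 0.145, 0.0, 0]
[0.0446, -0.0059, 0.0014, -0.001, 0.145, 0.0, 0]
[0.0439, -0.0059, 0.0079, -0.001, 0.086, 0.001, 0]
[0.0431, -0.006, 0.0116, 0.0, -0.0, -0.0, 0]
[0.0431, -0.006, 0.0116, 0.0, -0.0, -0.0, 0]
[0.043, -0.006, 0.0116, 0.0, -0.0, -0.0, 0]
[0.0287, -0.0041, 0.0078, 0.0, -0.0, -0.0, 0]
[-0.0, 0.0, -0.0, 0.0, -0.0, -0.0, 0]
[-0.0, 0.0, -0.0, 0.0, -0.0, -0.0, 0]
```

Call:
jog_arm:
  motion:
    - [0.035, -0.025, -0.022, 0, 0.14, 0, 0]
    - [0.038, -0.02, -0.017, 0, 0.14, 0, 0]
    - [0.043, -0.01, -0.011, 0, 0.14, 0, 0]
    - [0.044, 0, -0.005, 0, 0.14, 0, 0]
    - [0.045, 0, 0.001, 0, 0.14, 0, 0]

```text
time_s: 3.45
tcp_pos: [0.4986, -0.0782, 0.2373]
tcp_rot: [[-0.093, 0.019, 0.995], [-0.996, -0.0, -0.093], [-0.002, -1.0, 0.018]]
ft_force: [0.2, -0.1, 0.6]
gripper_width: 1.003
```

```bash
python3 plan.py .51 -.29 .23 -101 8 .045
```

```text
t 3.45 p [ 0.4986 -0.0782  0.2373] psi -95.36 tilt [-0.0016 -0.9998  0.0185] F [ 0.2 -0.1  0.6] M [-0.01  0.07 -0.  ] g 1.003 q [-0.18  0.22  1.89  0.    1.01  1.48]
delta tool [0.2098 0.0075 0.031 ]
[0.0445, 0.0016, 0.0066, -0.018, 0.098, -0.003, 0]
[0.0436, 0.0016, 0.0109, -0.0, 0.0, 0.0, 0]
[0.0436, 0.0016, 0.0109, -0.0, 0.0, 0.0, 0]
[0.0436, 0.0015, 0.0109, -0.0, 0.0, 0.0, 0]
[0.0313, 0.0011, 0.0079, -0.0, 0.0, 0.0, 0]
[0.0, 0.0, -0.0, -0.0, 0.0, 0.0, 0]
[0.0, 0.0, -0.0, -0.0, 0.0, 0.0, 0]
[0.0, 0.0, -0.0, -0.0, 0.0, 0.0, 0]
```

Call:
jog_arm:
  motion:
    - [0.044, 0, 0.007, -0.018, 0.098, 0, 0]
    - [0.044, 0, 0.011, 0, 0, 0, 0]
    - [0.044, 0, 0.011, 0, 0, 0, 0]
    - [0.044, 0, 0.011, 0, 0, 0, 0]
    - [0.03, 0, 0.008, 0, 0, 0, 0]

```text
time_s: 3.95
tcp_pos: [0.5124, -0.3018, 0.248]
tcp_rot: [[-0.198, 0.015, 0.98], [-0.98, -0.004, -0.198], [0.001, -1.0, 0.016]]
ft_force: [-1.2, 1.2, 0.5]
gripper_width: 0.999
```

Call:
jog_arm:
  motion:
    - [0, 0, 0, 0, 0, 0, 0]
    - [0, 0, 0, 0, 0, 0, 0]

```text
time_s: 4.15
tcp_pos: [0.5131, -0.3065, 0.251]
tcp_rot: [[-0.203, 0.02, 0.979], [-0.979, -0.007, -0.203], [0.003, -1.0, 0.021]]
ft_force: [0.2, 0.1, -0.0]
gripper_width: 0.999
```

```bash
python3 look.py w3; python3 plan.py .51 -.29 .23 -101 1; python3 - <<'E'
import cv2
im=cv2.imread('pics/w3.png')[60:240,150:360]; cv2.imwrite('pics/w3c.png',cv2.resize(im,None,fx=3.5,fy=3.3,interpolation=cv2.INTER_CUBIC))
E
```

```text
4.15 [ 0.5131 -0.3065  0.251 ] 0.023
t 4.2 p [ 0.5133 -0.3063  0.2511] psi -101.66 tilt [ 0.0034 -0.9998  0.0212] F [-0.5  0.2  0.3] M [-0.01  0.11 -0.03] g 0.997 q [-0.56  0.34  1.68  0.    1.09  1.21]
delta tool [-0.0153  0.0209 -0.007 ]
[-0.0153, 0.0209, -0.007, -0.021, -0.011, 0.004, 0]
```

View pics/w3.png

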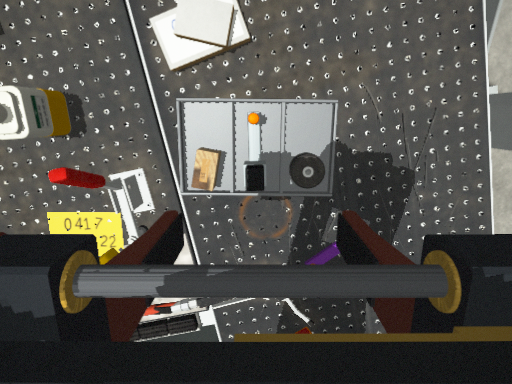

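Call:
jog_arm:
  motion:
    - [-0.008, 0.04, -0.006, -0.021, 0, 0, 0]
    - [0, 0.035, 0, 0, 0, 0, 0]
    - [0, 0.01, 0, 0, 0, 0, 0]
    - [0, 0, 0, 0, 0, 0, 0]
    - [0, 0, 0, 0, 0, 0, 0]

```text
time_s: 4.7
tcp_pos: [0.5127, -0.2932, 0.1693]
tcp_rot: [[-0.196, 0.005, 0.981], [-0.981, -0.006, -0.196], [0.005, -1.0, 0.006]]
ft_force: [0.1, 0.6, 0.8]
gripper_width: 0.998
```

```bash
python3 look.py w4; python3 plan.py .51 -.29 .23 -101 1; python3 - <<'E'
import cv2
im=cv2.imread('pics/w4.png')[80:240,200:310]; cv2.imwrite('pics/w4c.png',cv2.resize(im,None,fx=5,fy=5,interpolation=cv2.INTER_CUBIC)[:600])
cv2.imwrite('pics/w4d.png',cv2.resize(cv2.imread('pics/w4.png')[160:220,220:300],None,fx=10,fy=10,interpolation=cv2.INTER_CUBIC))
im=cv2.imread('pics/w3.png')[100:200,210:300]; cv2.imwrite('pics/w3c.png',cv2.resize(im,None,fx=6,fy=6,interpolation=cv2.INTER_CUBIC))
E
```

```text
4.7 [ 0.5127 -0.2932  0.1693] 0.01
t 4.75 p [ 0.5129 -0.2934  0.1697] psi -101.3 tilt [ 0.0053 -1.      0.0071] F [0.9 0.3 0.1] M [ 0.    0.2  -0.01] g 1.001 q [-0.54  0.44  1.75 -0.    0.94  1.23]
delta tool [-0.0025 -0.0604 -0.0031]
[-0.002, -0.0479, -0.0025, -0.007, -0.005, 0.005, 0]
```

View pics/w4c.png

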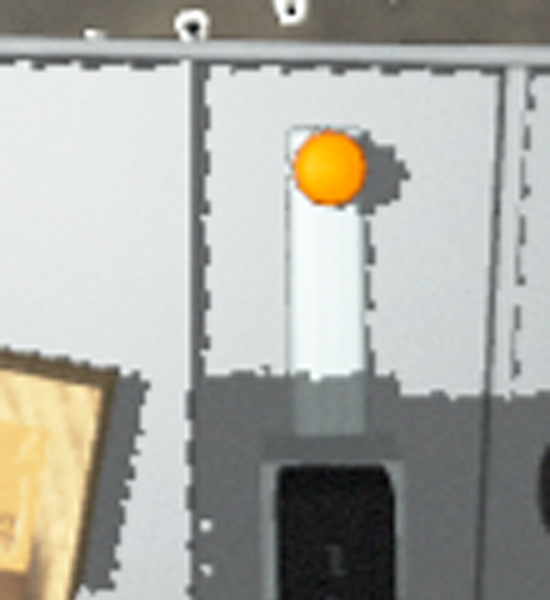

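View pics/w4d.png

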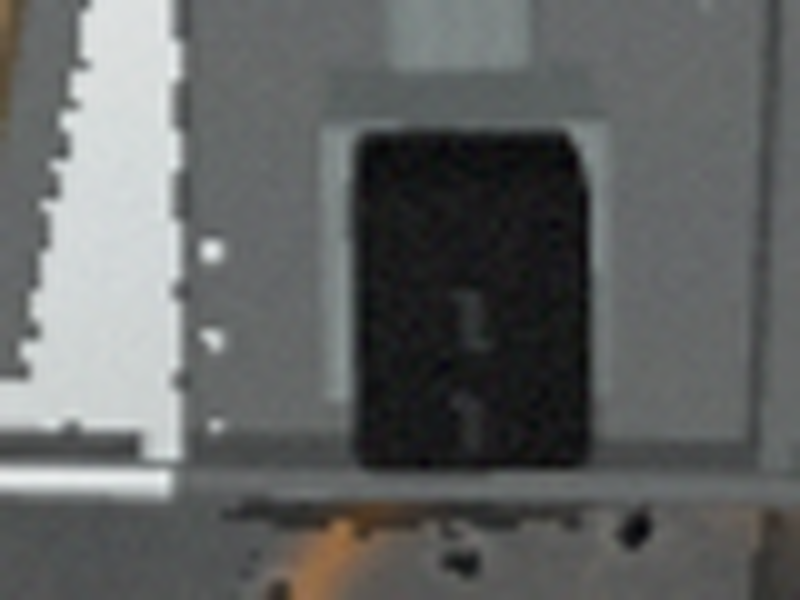

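View pics/w3c.png

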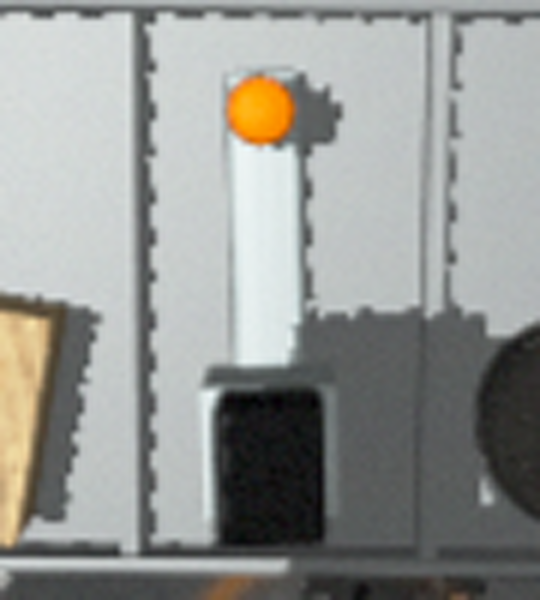

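```bash
cat > fitc.py <<'E'
from h import *
import pickle
from scipy.optimize import least_squares
C={t:cam('wrist',pickle.load(open(f'pics/{t}.pkl','rb'))[0]) for t in ('w3','w4')}
def px(l,x0,y0,k): return [(x0+(a+.5)/k-.5,y0+(b+.5)/k-.5) for a,b in l]
M=[];
def add(t,ms,uv): 
    for m,u in zip(ms,uv): M.append((t,m,u))
hub=[(14,14,34),(14,-14,34)]; gn=[(-14,11,60),(-14,-11,60)]
gf=[(14,11,60),(14,-11,60)]
add('w4',hub,px([(322,124),(608,123)],220,160,10)); add('w4',gn,px([(355,467),(592,467)],220,160,10))
add('w4',[(70,0,43)],px([(330,168)],200,80,5))
add('w3',hub,px([(203,385),(337,383)],210,100,6)); add('w3',gn,px([(217,543),(325,543)],210,100,6))
add('w3',[(70,0,43)],px([(262,110)],210,100,6))
def f(v,raw=False):
    c,s=np.cos(v[3]),np.sin(v[3]); r=[]
    for t,m,u in M:
        m=np.array(m)/1e3; X=[v[0]+c*m[0]-s*m[1],v[1]+s*m[0]+c*m[1],v[2]+m[2]]; r.append(proj(C[t],X)[0]-u)
    return np.array(r) if raw else np.ravel(r)
r=least_squares(f,[.506,-.297,.004,-.2],loss='soft_l1'); print(np.round(r.x,4),np.degrees(r.x[3])); print(np.round(f(r.x,True),1))
E
python3 fitc.py
```

```text
[ 0.5057 -0.2998  0.0012 -0.1843] -10.55930869912825
[[ 0.1 -0.4]
 [-0.2 -0.7]
 [ 0.1  0.3]
 [ 0.  -0. ]
 [ 0.2  0.1]
 [-0.1  0.1]
 [-0.1  0. ]
 [-0.3  0.4]
 [ 0.2  0. ]
 [-0.   0.2]]
```

```bash
python3 plan.py .5057 -.2998 .085 -100.56 5 .04
```

```text
t 4.75 p [ 0.5129 -0.2934  0.1697] psi -101.3 tilt [ 0.0053 -1.      0.0071] F [0.9 0.3 0.1] M [ 0.    0.2  -0.01] g 1.001 q [-0.54  0.44  1.75 -0.    0.94  1.23]
delta tool [ 0.0072  0.0847 -0.0064]
[0.0034, 0.0397, -0.003, -0.007, -0.013, 0.005, 0]
[0.0035, 0.0397, -0.0028, -0.0, 0.0, 0.0, 0]
[0.0005, 0.0053, -0.0004, -0.0, 0.0, 0.0, 0]
[-0.0, -0.0, 0.0, -0.0, 0.0, 0.0, 0]
[-0.0, -0.0, 0.0, -0.0, 0.0, 0.0, 0]
```

Call:
jog_arm:
  motion:
    - [0.0035, 0.035, -0.003, -0.007, -0.013, 0.005, 0]
    - [0.0035, 0.035, -0.003, 0, 0, 0, 0]
    - [0, 0.013, 0, 0, 0, 0, 0]
    - [0, 0, 0, 0, 0, 0, 0]
    - [0, 0, 0, 0, 0, 0, 0]

```text
time_s: 5.25
tcp_pos: [0.5123, -0.3024, 0.0936]
tcp_rot: [[-0.182, 0.013, 0.983], [-0.983, -0.008, -0.182], [0.005, -1.0, 0.014]]
ft_force: [0.5, -0.0, 0.3]
gripper_width: 0.997
```

```bash
python3 plan.py .5057 -.2998 .065 -100.56 3 .01
```

```text
t 5.25 p [ 0.5123 -0.3024  0.0936] psi -100.47 tilt [ 0.0055 -0.9999  0.0141] F [ 0.5 -0.   0.3] M [0.02 0.12 0.06] g 0.997 q [-0.55  0.55  1.79 -0.    0.79  1.2 ]
delta tool [-0.0016  0.0285 -0.0074]
[-0.0005, 0.0097, -0.0025, -0.014, 0.002, 0.005, 0]
[-0.0005, 0.0097, -0.0024, -0.0, -0.0, 0.0, 0]
[-0.0005, 0.0091, -0.0022, -0.0, -0.0, 0.0, 0]
```

Call:
jog_arm:
  motion:
    - [-0.001, 0.012, -0.004, -0.014, 0, 0.005, 0]
    - [-0.001, 0.01, -0.004, 0, 0, 0, 0]
    - [0, 0.004, 0, 0, 0, 0, 0]
    - [0, 0, 0, 0, 0, 0, 0]

```text
time_s: 5.65
tcp_pos: [0.5068, -0.2999, 0.0693]
tcp_rot: [[-0.181, 0.004, 0.983], [-0.983, -0.003, -0.181], [0.002, -1.0, 0.005]]
ft_force: [0.7, 0.3, -0.4]
gripper_width: 0.999
```

```bash
python3 plan.py .5057 -.2998 .065 -100.56 2 .01
```

```text
t 5.65 p [ 0.5068 -0.2999  0.0693] psi -100.45 tilt [ 0.0022 -1.      0.0046] F [ 0.7  0.3 -0.4] M [ 0.02  0.12 -0.03] g 0.999 q [-0.55  0.58  1.8  -0.    0.75  1.2 ]
delta tool [ 0.0001  0.0043 -0.0011]
[0.0001, 0.0043, -0.0011, -0.005, 0.002, 0.002, 0]
[-0.0, 0.0, 0.0, 0.0, -0.0, 0.0, 0]
```

Call:
jog_arm:
  motion:
    - [0, 0.004, -0.001, -0.005, 0.002, 0.002, 0]
    - [0, 0, 0, 0, 0, 0, 0.75]
    - [0, 0, 0, 0, 0, 0, 1]
    - [0, 0, 0, 0, 0, 0, 1]
    - [0, 0, 0, 0, 0, 0, 1]
  squeeze: 40

```text
time_s: 6.15
tcp_pos: [0.5061, -0.2999, 0.0654]
tcp_rot: [[-0.184, -0.0, 0.983], [-0.983, -0.0, -0.184], [0.0, -1.0, -0.0]]
ft_force: [0.0, -0.7, 0.2]
gripper_width: 0.678
```

Call:
jog_arm:
  motion:
    - [0, 0, 0, 0, 0, 0, 1]
    - [0, 0, 0, 0, 0, 0, 1]

```text
time_s: 6.35
tcp_pos: [0.5062, -0.3, 0.0656]
tcp_rot: [[-0.184, 0.0, 0.983], [-0.983, -0.001, -0.184], [0.0, -1.0, 0.0]]
ft_force: [-0.7, -0.4, -0.4]
gripper_width: 0.489
```

```bash
python3 plan.py .5057 -.2998 .065 -100.56 2 .01
```

```text
t 6.35 p [ 0.5062 -0.3     0.0656] psi -100.58 tilt [ 5.e-04 -1.e+00  3.e-04] F [-0.7 -0.4 -0.4] M [-0.02  0.16 -0.01] g 0.489 q [-0.56  0.59  1.8  -0.    0.75  1.2 ]
delta tool [-0.0001  0.0006 -0.0006]
[-0.0001, 0.0006, -0.0006, -0.0, -0.0, 0.0, 0]
[-0.0, 0.0, 0.0, -0.0, -0.0, 0.0, 0]
```

Closes at about 0.9/s; the grip needs 0.25.

Call:
jog_arm:
  motion:
    - [0, 0, 0, 0, 0, 0, 1]
    - [0, 0, 0, 0, 0, 0, 1]
    - [0, 0, 0, 0, 0, 0, 1]
    - [0, 0, 0, 0, 0, 0, 1]

```text
time_s: 6.75
tcp_pos: [0.5068, -0.3003, 0.0668]
tcp_rot: [[-0.184, 0.001, 0.983], [-0.983, -0.001, -0.184], [0.001, -1.0, 0.001]]
ft_force: [-2.2, 2.6, 13.6]
gripper_width: 0.126
```

```bash
python3 plan.py .5057 -.2998 .065 -100.56 1 .01
```

```text
t 6.75 p [ 0.5068 -0.3003  0.0668] psi -100.58 tilt [ 8.0e-04 -1.0e+00  1.5e-03] F [-2.2  2.6 13.6] M [0.42 0.56 0.05] g 0.126 q [-0.55  0.59  1.8  -0.    0.75  1.2 ]
delta tool [-0.0003  0.0018 -0.0012]
[-0.0003, 0.0018, -0.0012, -0.001, -0.0, 0.001, 0]
```

```bash
python3 look.py w5; python3 - <<'E'
from h import *
im=cv2.resize(snapshot('side')[180:270,270:390],None,fx=6,fy=6,interpolation=cv2.INTER_CUBIC); cv2.imwrite('pics/s5.png',im)
E
```

```text
6.75 [ 0.5068 -0.3003  0.0668] 0.012
```

View pics/w5.png

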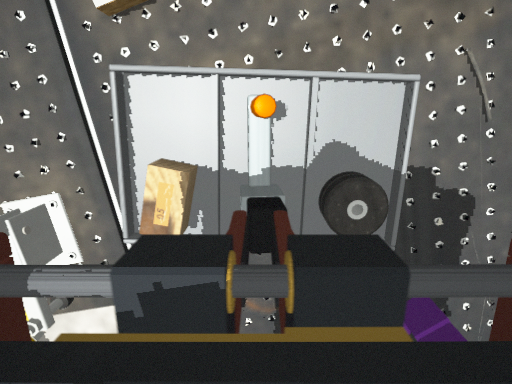

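View pics/s5.png

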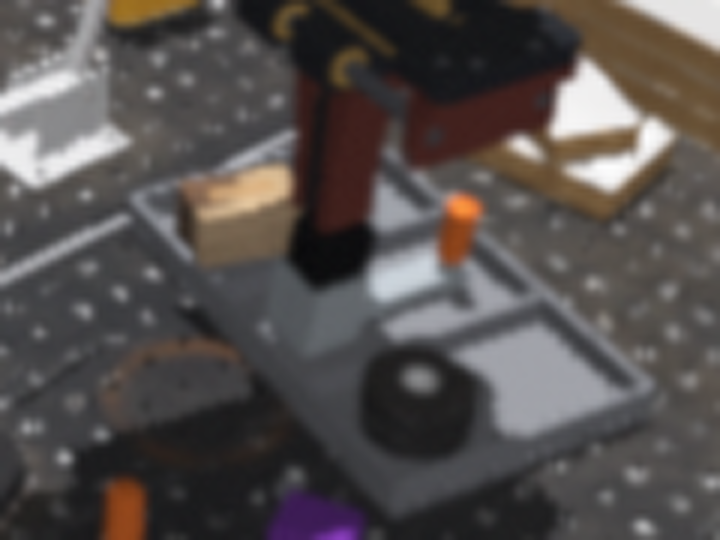

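Call:
jog_arm:
  motion:
    - [0, -0.01, 0, 0, 0, 0, 1]
    - [0, -0.02, 0, 0, 0, 0, 1]
    - [0, -0.03, 0, 0, 0, 0, 1]
    - [0, -0.03, 0, 0, 0, 0, 1]
    - [0, 0, 0, 0, 0, 0, 1]

```text
time_s: 7.35
tcp_pos: [0.507, -0.3002, 0.1618]
tcp_rot: [[-0.184, 0.002, 0.983], [-0.983, -0.001, -0.184], [0.001, -1.0, 0.002]]
ft_force: [0.9, -0.9, 0.1]
gripper_width: 0.001
```

```bash
python3 look.py w6; python3 - <<'E'
from h import *
im=cv2.resize(snapshot('side')[140:270,260:400],None,fx=5,fy=4.5,interpolation=cv2.INTER_CUBIC); cv2.imwrite('pics/s6.png',im)
E
python3 plan.py .5057 -.2998 .065 -100.56 1 .01
```

```text
7.35 [ 0.507  -0.3002  0.1618] 0.039
t 7.45 p [ 0.5051 -0.299   0.1583] psi -100.58 tilt [-0.0012 -1.     -0.0032] F [ 0.5 -0.4 -0.4] M [ 0.03  0.09 -0.  ] g 0.009 q [-0.55  0.45  1.76 -0.    0.93  1.2 ]
delta tool [0.0008 0.0933 0.0011]
[0.0001, 0.01, 0.0001, 0.003, -0.0, -0.001, 0]
```

View pics/w6.png

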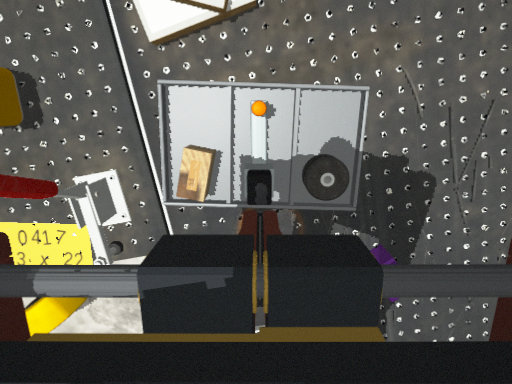

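View pics/s6.png

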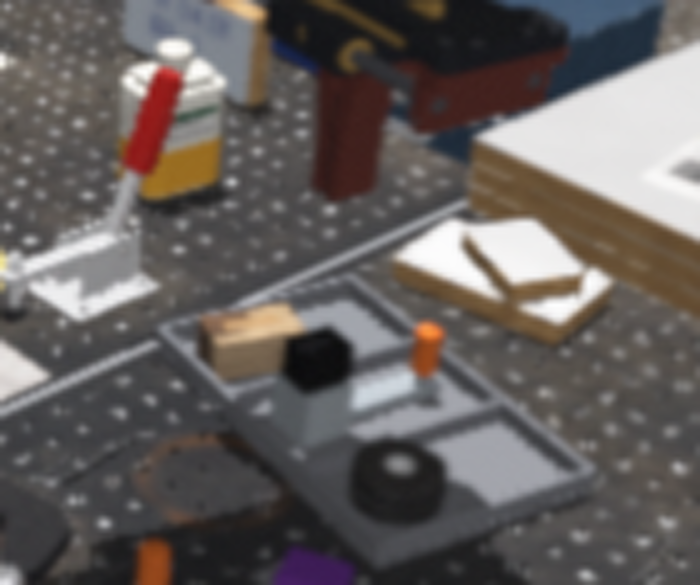

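```bash
python3 - <<'E'
import cv2
im=cv2.imread('pics/w5.png')[170:240,215:315]; cv2.imwrite('pics/w5c.png',cv2.resize(im,None,fx=8,fy=8,interpolation=cv2.INTER_CUBIC))
im=cv2.imread('pics/w6.png')[150:240,205:315]; cv2.imwrite('pics/w6c.png',cv2.resize(im,None,fx=6.5,fy=6.5,interpolation=cv2.INTER_CUBIC))
E
```

```text
(no output)
```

View pics/w5c.png

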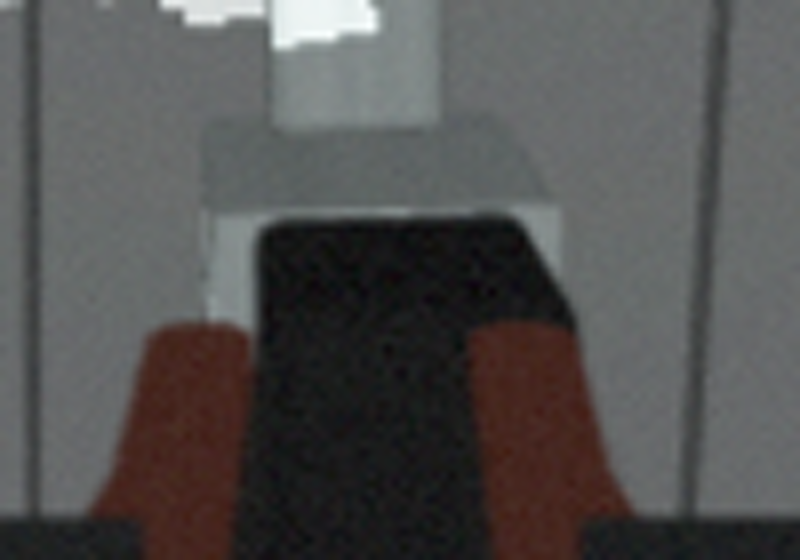

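View pics/w6c.png

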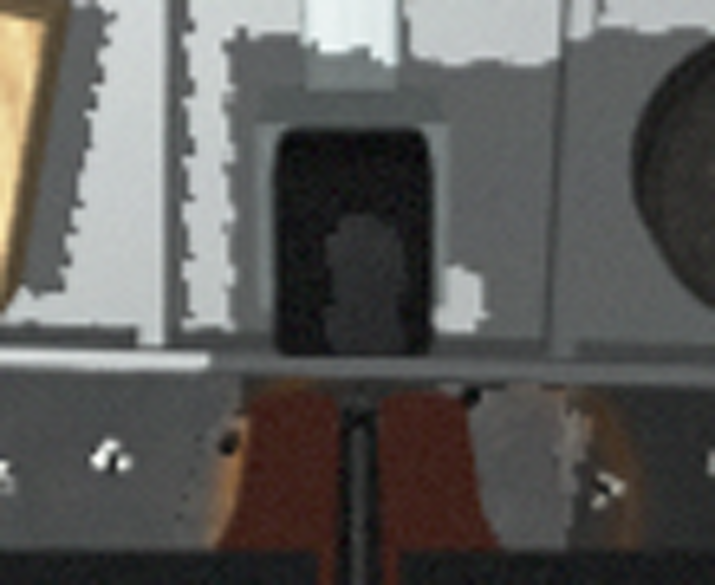

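```bash
python3 - <<'E'
from h import *
import pickle
s=ctrl.sense(); R=s['tcp_rot'];p=s['tcp_pos']; print(p,s['gripper_width'])
c=cam('side')
for y in (-.02,0,.006,.025):
  for z in (-.01,.01):
    q=proj(c,p+R@[0,y,z])[0]; print(y,z,np.round(q,1),np.round([(q[0]-260)*5,(q[1]-140)*4.5]))
c=cam('wrist')
for y in (0,.01,.025):
  for z in (-.01,.01): print('w',y,z,proj(c,p+R@[0,y,z])[0])
E
```

```text
[ 0.50507386 -0.29899807  0.15832987] 0.008679879660299247
-0.02 -0.01 [324.4 176.1] [322. 162.]
-0.02 0.01 [331.7 174. ] [358. 153.]
0 -0.01 [323.6 183.7] [318. 197.]
0 0.01 [330.7 181.6] [354. 187.]
0.006 -0.01 [323.3 186. ] [317. 207.]
0.006 0.01 [330.4 183.8] [352. 197.]
0.025 -0.01 [322.5 193. ] [313. 238.]
0.025 0.01 [329.6 190.8] [348. 229.]
w 0 -0.01 [258.28840554 247.65088497]
w 0 0.01 [258.25151574 214.76243679]
w 0.01 -0.01 [258.37921461 240.37414102]
w 0.01 0.01 [258.34685521 209.06048549]
w 0.025 -0.01 [258.49886045 230.78733967]
w 0.025 0.01 [258.47201118 201.57578059]
```

Call:
jog_arm:
  motion:
    - [0, 0, 0, 0, 0, 0, 0.45]
    - [0, 0, 0, 0, 0, 0, 0.45]
    - [0, 0, 0, 0, 0, 0, 0.45]
    - [0, 0, 0, 0, 0, 0, 0.45]
    - [0, 0, 0, 0, 0, 0, 0.45]

```text
time_s: 7.95
tcp_pos: [0.5024, -0.2974, 0.1533]
tcp_rot: [[-0.184, -0.01, 0.983], [-0.983, 0.006, -0.184], [-0.004, -1.0, -0.011]]
ft_force: [0.3, -0.1, 0.3]
gripper_width: 0.422
```

```bash
python3 look.py w7; python3 plan.py .505 -.3 .09 -100.5 1;python3 - <<'E'
import cv2
cv2.imwrite('pics/w7c.png',cv2.resize(cv2.imread('pics/w7.png')[95:220,210:310],None,fx=6,fy=6,interpolation=cv2.INTER_CUBIC)[:600])
cv2.imwrite('pics/w7d.png',cv2.resize(cv2.imread('pics/w7.png')[160:220,220:300],None,fx=10,fy=10,interpolation=cv2.INTER_CUBIC))
E
```

```text
7.95 [ 0.5024 -0.2974  0.1533] 0.008
t 8.0 p [ 0.5023 -0.2973  0.1533] psi -100.58 tilt [-0.0043 -0.9999 -0.0113] F [ 0.5 -0.4 -1. ] M [-0.03  0.14 -0.  ] g 0.468 q [-0.55  0.46  1.77 -0.    0.93  1.2 ]
delta tool [0.0024 0.0632 0.0038]
[0.0018, 0.0479, 0.0029, 0.011, -0.001, -0.004, 0]
```

View pics/w7c.png

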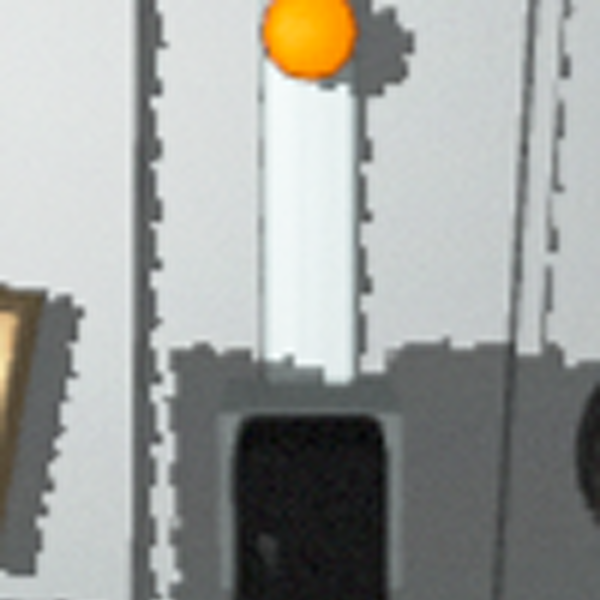

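View pics/w7d.png

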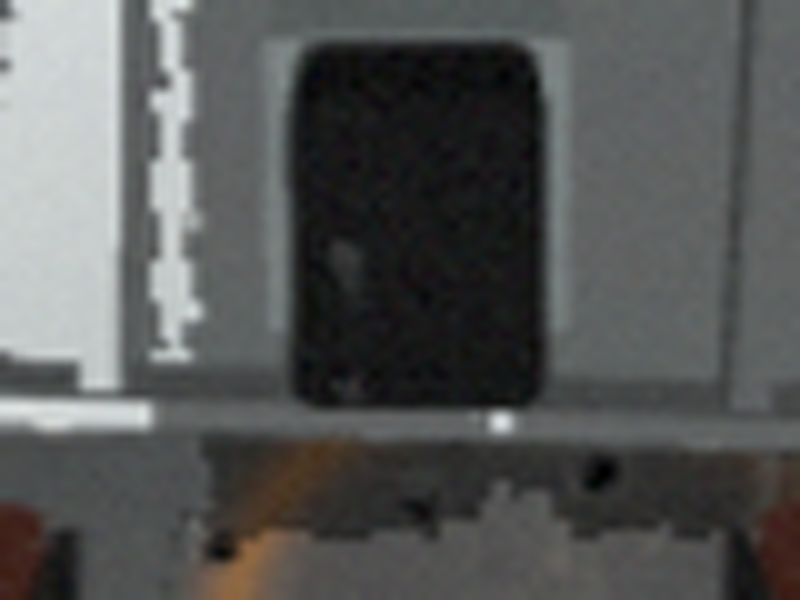

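```bash
cat > fit7.py <<'E'
exec(open('fitc.py').read().split("add('w4',hub")[0].replace("('w3','w4')","('w7',)"))
add('w7',hub,px([(265,40),(572,40)],220,160,10)); add('w7',gn,px([(293,407),(545,407)],220,160,10)); add('w7',[(70,0,43)],px([(309,32)],210,95,6))
exec('def f'+open('fitc.py').read().split('def f')[1].split('r=least')[0])
for z in (.0012,.004,None):
    g=(lambda v:f([v[0],v[1],z,v[2]])) if z else (lambda v:f([v[0],v[1],v[3],v[2]]))
    r=least_squares(g,[.506,-.297,-.2]+([] if z else [.004])); print(z,np.round(r.x,4),np.degrees(r.x[2]),np.round(r.fun,1))
E
python3 fit7.py
```

```text
0.0012 [ 0.5053 -0.2998 -0.1799] -10.308876559234555 [ 0.2 -0.4 -0.3 -0.5 -0.   0.2  0.1  0.1  0.1  0.5]
0.004 [ 0.5058 -0.2999 -0.1799] -10.30835543373594 [ 0.1 -0.4 -0.2 -0.5 -0.2  0.6  0.2  0.5  0.  -0.2]
None [ 0.5055 -0.2998 -0.1799  0.0021] -10.30870188461818 [ 0.2 -0.4 -0.3 -0.5 -0.1  0.3  0.1  0.2  0.1  0.2]
```

Call:
jog_arm:
  motion:
    - [0.001, 0.035, 0.002, 0.011, 0, -0.004, 0.5]
    - [0.001, 0.035, 0.001, 0, 0, 0, 0.5]
    - [0, 0.017, 0, 0, 0, 0, 0.5]
    - [0, 0.005, 0, 0, 0, 0, 0.5]
    - [0, 0, 0, 0, 0, 0, 0.5]

```text
time_s: 8.5
tcp_pos: [0.5064, -0.3008, 0.0596]
tcp_rot: [[-0.184, 0.003, 0.983], [-0.983, -0.002, -0.184], [0.001, -1.0, 0.004]]
ft_force: [-0.1, -0.3, 0.4]
gripper_width: 0.501
```

```bash
python3 plan.py .5055 -.2998 .046 -100.4 2 .015; python3 - <<'E'
from h import *
im=snapshot('side'); cv2.imwrite('pics/s8f.png',im)
cv2.imwrite('pics/s8.png',cv2.resize(im[180:260,280:370],None,fx=7,fy=7,interpolation=cv2.INTER_CUBIC))
E
```

```text
t 8.5 p [ 0.5064 -0.3008  0.0596] psi -100.58 tilt [ 0.0013 -1.      0.0038] F [-0.1 -0.3  0.4] M [-0.03  0.13 -0.  ] g 0.501 q [-0.56  0.6   1.8   0.    0.74  1.2 ]
delta tool [-0.0008  0.0136 -0.0011]
[-0.0008, 0.0136, -0.0011, -0.004, -0.003, 0.001, 0]
[-0.0, -0.0, -0.0, 0.0, -0.0, 0.0, 0]
```

View pics/s8.png

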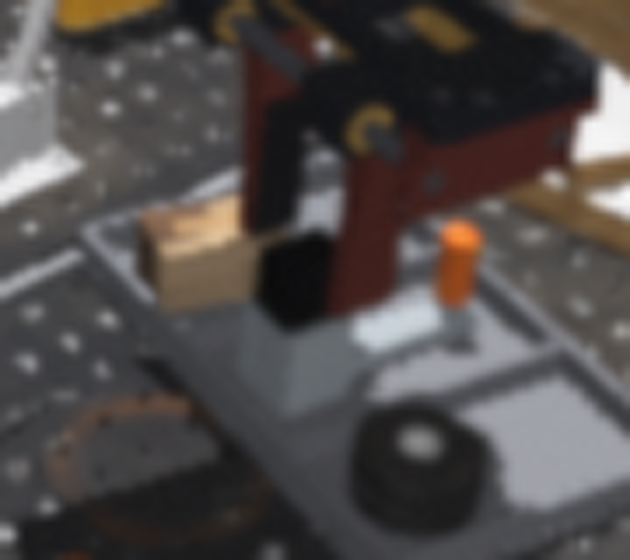

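```bash
python3 - <<'E'
from h import *
s=ctrl.sense(); R=s['tcp_rot'];p=s['tcp_pos']
c=cam('side')
for x in (-.022,.022,.035):
 for y in (0,.01,.025):
  for z in (-.01,.01):
    q=proj(c,p+R@[x,y,z])[0]; print(x,y,z,np.round([(q[0]-280)*7,(q[1]-180)*7]))
# grip top
h=np.array([.5055,-.2998]);a=-.181;
for m in [(-14,-11,60),(-14,-11,34),(14,-11,60),(-14,-14,34),(-14,-14,0),(70,0,43)]:
  m=np.array(m)/1e3;X=[h[0]+np.cos(a)*m[0]-np.sin(a)*m[1],h[1]+np.sin(a)*m[0]+np.cos(a)*m[1],.004+m[2]]
  q=proj(c,X)[0];print(m,np.round([(q[0]-280)*7,(q[1]-180)*7]))
E
```

```text
-0.022 0 -0.01 [249. 236.]
-0.022 0 0.01 [295. 220.]
-0.022 0.01 -0.01 [246. 259.]
-0.022 0.01 0.01 [293. 243.]
-0.022 0.025 -0.01 [243. 293.]
-0.022 0.025 0.01 [289. 277.]
0.022 0 -0.01 [323. 305.]
0.022 0 0.01 [371. 288.]
0.022 0.01 -0.01 [321. 328.]
0.022 0.01 0.01 [368. 311.]
0.022 0.025 -0.01 [316. 362.]
0.022 0.025 0.01 [363. 345.]
0.035 0 -0.01 [346. 326.]
0.035 0 0.01 [394. 309.]
0.035 0.01 -0.01 [343. 349.]
0.035 0.01 0.01 [391. 332.]
0.035 0.025 -0.01 [339. 384.]
0.035 0.025 0.01 [386. 366.]
[-0.014 -0.011  0.06 ] [291. 281.]
[-0.014 -0.011  0.034] [284. 341.]
[ 0.014 -0.011  0.06 ] [358. 258.]
[-0.014 -0.014  0.034] [289. 346.]
[-0.014 -0.014  0.   ] [280. 421.]
[0.07  0.    0.043] [459. 235.]
```

Call:
jog_arm:
  motion:
    - [-0.001, 0.01, -0.001, -0.004, 0.003, 0.001, 0.5]
    - [0, 0.006, 0, 0, 0, 0, 0.5]
    - [0, 0, 0, 0, 0, 0, 0.5]
    - [0, 0, 0, 0, 0, 0, 0.5]

```text
time_s: 8.95
tcp_pos: [0.5076, -0.3008, 0.0457]
tcp_rot: [[-0.187, 0.004, 0.982], [-0.982, -0.003, -0.187], [0.002, -1.0, 0.005]]
ft_force: [1.0, -0.4, -0.4]
gripper_width: 0.499
```

```bash
python3 plan.py .5055 -.2998 .044 -100.4 2 .015; python3 - <<'E'
from h import *
im=snapshot('side')
cv2.imwrite('pics/s9.png',cv2.resize(im[180:260,280:370],None,fx=7,fy=7,interpolation=cv2.INTER_CUBIC))
E
```

```text
t 8.95 p [ 0.5076 -0.3008  0.0457] psi -100.76 tilt [ 0.0022 -1.      0.0047] F [ 1.  -0.4 -0.4] M [0.02 0.14 0.03] g 0.499 q [-0.55  0.62  1.8  -0.    0.71  1.2 ]
delta tool [-0.0006  0.0017 -0.0023]
[-0.0006, 0.0017, -0.0023, -0.005, -0.006, 0.002, 0]
[0.0, -0.0, 0.0, 0.0, -0.0, 0.0, 0]
```

View pics/s9.png

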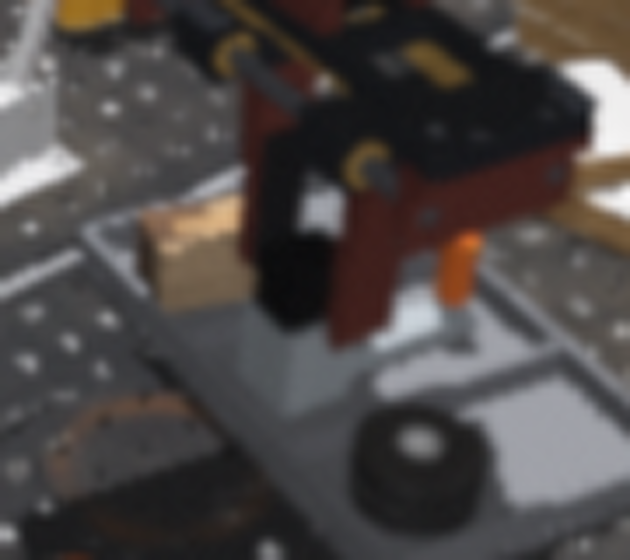

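Call:
jog_arm:
  motion:
    - [-0.001, 0.001, -0.002, -0.005, -0.006, 0.002, 0.6]
    - [0, 0, 0, 0, 0, 0, 0.8]
    - [0, 0, 0, 0, 0, 0, 0.8]
    - [0, 0, 0, 0, 0, 0, 0.9]
    - [0, 0, 0, 0, 0, 0, 1]
  squeeze: 40

```text
time_s: 9.5
tcp_pos: [0.506, -0.2995, 0.0454]
tcp_rot: [[-0.18, 0.0, 0.984], [-0.984, -0.001, -0.18], [0.001, -1.0, 0.0]]
ft_force: [0.1, -0.4, -1.6]
gripper_width: 0.243
```

```bash
python3 plan.py .5055 -.2998 .044 -100.4 1 .015
```

```text
t 9.5 p [ 0.506  -0.2995  0.0454] psi -100.39 tilt [ 5.e-04 -1.e+00  3.e-04] F [ 0.1 -0.4 -1.6] M [-0.04  0.13 -0.02] g 0.243 q [-0.55  0.62  1.8  -0.    0.71  1.2 ]
delta tool [ 0.0004  0.0014 -0.0005]
[0.0004, 0.0014, -0.0005, -0.0, 0.0, 0.001, 0]
```

Width 0.243 = 21.4 mm: on the grip now. Lift.

Call:
jog_arm:
  motion:
    - [0, 0, 0, 0, 0, 0, 1]
    - [0, -0.01, 0, 0, 0, 0, 1]
    - [0, -0.03, 0, 0, 0, 0, 1]
    - [0, -0.04, 0, 0, 0, 0, 1]
    - [0, -0.04, 0, 0, 0, 0, 1]

```text
time_s: 10.0
tcp_pos: [0.5019, -0.2969, 0.1639]
tcp_rot: [[-0.18, -0.012, 0.984], [-0.984, 0.007, -0.18], [-0.005, -1.0, -0.013]]
ft_force: [0.9, -0.5, -0.7]
gripper_width: 0.251
```

Call:
jog_arm:
  motion:
    - [0, -0.04, 0, 0, 0, 0, 1]
    - [0, -0.03, 0, 0, 0, 0, 1]
    - [0, 0, 0, 0, 0, 0, 1]
    - [0, 0, 0, 0, 0, 0, 1]

```text
time_s: 10.4
tcp_pos: [0.5041, -0.2983, 0.2444]
tcp_rot: [[-0.18, -0.003, 0.984], [-0.984, 0.001, -0.18], [-0.001, -1.0, -0.003]]
ft_force: [-1.1, -0.1, -2.4]
gripper_width: 0.247
```

```bash
python3 look.py w10; python3 plan.py .5055 -.2998 .25 -100.4 1 .015
```

```text
10.4 [ 0.5041 -0.2983  0.2444] 0.03
t 10.45 p [ 0.5043 -0.2984  0.2443] psi -100.39 tilt [-8.0e-04 -1.0e+00 -3.3e-03] F [ 0.3  0.5 -1. ] M [ 0.02  0.19 -0.04] g 0.248 q [-0.55  0.35  1.7  -0.    1.1   1.2 ]
delta tool [ 0.0011 -0.0057  0.0015]
[0.0011, -0.0057, 0.0015, 0.003, 0.0, -0.001, 0]
```

View pics/w10.png

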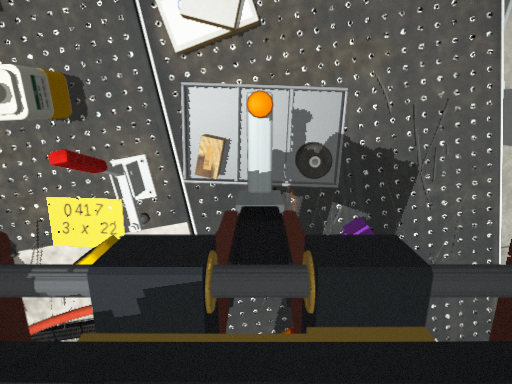

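```bash
python3 - <<'E'
import cv2
cv2.imwrite('pics/w10c.png',cv2.resize(cv2.imread('pics/w10.png')[80:240,205:315],None,fx=5,fy=5,interpolation=cv2.INTER_CUBIC)[:600])
cv2.imwrite('pics/w10d.png',cv2.resize(cv2.imread('pics/w10.png')[180:230,220:300],None,fx=10,fy=10,interpolation=cv2.INTER_CUBIC))
E
```

```text
(no output)
```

View pics/w10c.png

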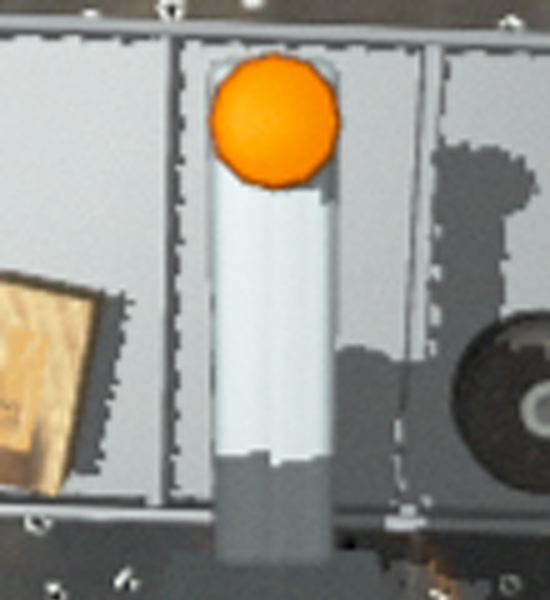

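View pics/w10d.png

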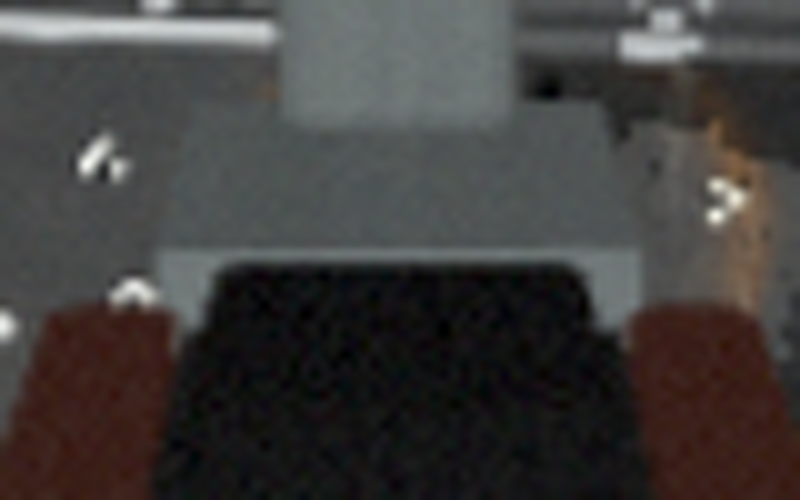

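```bash
cat > fitg.py <<'E'
from h import *
from scipy.optimize import least_squares
from scipy.spatial.transform import Rotation as Ro
B=np.array([[0,-1,0],[0,0,-1],[1,0,0]],float) # crank->tool
p=camera_params('wrist');He=p['hand_eye'];c=(p['camera_matrix'],np.array([p['k1'],0,0,0,0]),He[:3,:3].T,-He[:3,:3].T@He[:3,3])
def fitg(M,rot3=True):
    m=np.array([a for a,_ in M])/1e3;u=np.array([b for _,b in M])
    def f(v):
        return (proj(c,(Ro.from_rotvec(v[3:]).as_matrix()@B@m.T).T+v[:3])-u).ravel()
    r=least_squares(f,[0,.04,0,0,0,0],loss='soft_l1'); return r.x,r.fun.reshape(-1,2),r
def px(x,y,a,b,k): return (x+(a+.5)/k-.5,y+(b+.5)/k-.5)
E
python3 - <<'E'
from fitg import *
D=lambda a,b:px(220,180,a,b,10);C=lambda a,b:px(205,80,a,b,5)
M=[((14,14,34),D(157,248)),((14,-14,34),D(640,248)),((14,14,0),D(193,100)),((14,-14,0),D(605,100)),((70,0,43),C(275,121)),((14,8,10),D(283,122)),((14,-8,10),D(517,124)),((78,8,10),C(210,62)),((78,-8,10),C(340,62))]
x,res,r=fitg(M);print('t(mm)',np.round(x[:3]*1e3,2),'rot deg (tool x,y,z)',np.round(np.degrees(x[3:]),2));print(np.round(res,1).tolist())
E
```

```text
t(mm) [ 0.6  42.3  -0.47] rot deg (tool x,y,z) [-0.3   0.08  0.06]
[[0.2, -0.5], [-0.1, -0.4], [0.4, -0.3], [-0.3, -0.2], [-0.0, 0.3], [-0.5, 1.3], [0.4, 1.1], [-0.1, -0.3], [0.1, -0.2]]
```

```bash
python3 plan.py .4737 .136 .245 -45.2 12 .042 .1 1
```

```text
t 10.45 p [ 0.5043 -0.2984  0.2443] psi -100.39 tilt [-8.0e-04 -1.0e+00 -3.3e-03] F [ 0.3  0.5 -1. ] M [ 0.02  0.19 -0.04] g 0.248 q [-0.55  0.35  1.7  -0.    1.1   1.2 ]
delta tool [-0.4218 -0.     -0.1084]
[-0.0407, -0.0, -0.0105, 0.0, -0.1, -0.0, 1.0]
[-0.0415, -0.0, -0.0063, 0.0, -0.1, -0.0, 1.0]
[-0.0419, -0.0, -0.0022, 0.0, -0.1, -0.0, 1.0]
[-0.042, -0.0, 0.002, 0.0, -0.1, -0.0, 1.0]
[-0.0415, -0.0, 0.0062, 0.0, -0.1, -0.0, 1.0]
[-0.0407, -0.0, 0.0103, 0.0, -0.1, -0.001, 1.0]
[-0.0395, -0.0, 0.0144, 0.001, -0.1, -0.001, 1.0]
[-0.0378, -0.0001, 0.0182, 0.0, -0.1, -0.0, 1.0]
[-0.0358, -0.0001, 0.0219, 0.001, -0.1, -0.001, 1.0]
[-0.0335, -0.0001, 0.0254, 0.0, -0.063, 0.0, 1.0]
[-0.0118, 0.0, 0.0101, 0.0, -0.0, 0.0, 1.0]
[0.0, 0.0, 0.0, 0.0, -0.0, 0.0, 1.0]
```

Call:
jog_arm:
  motion:
    - [-0.035, 0, -0.01, 0, -0.09, 0, 1]
    - [-0.04, 0, -0.006, 0, -0.1, 0, 1]
    - [-0.042, 0, -0.002, 0, -0.1, 0, 1]
    - [-0.042, 0, 0.002, 0, -0.1, 0, 1]
    - [-0.042, 0, 0.006, 0, -0.1, 0, 1]

```text
time_s: 10.95
tcp_pos: [0.4849, -0.0926, 0.2355]
tcp_rot: [[0.312, -0.016, 0.95], [-0.95, 0.005, 0.313], [-0.01, -1.0, -0.014]]
ft_force: [1.4, 0.1, -2.0]
gripper_width: 0.245
```

```bash
python3 plan.py .4737 .136 .245 -45.2 10 .042 .1 1
```

```text
t 10.95 p [ 0.4849 -0.0926  0.2355] psi -71.79 tilt [-0.0098 -0.9999 -0.0136] F [ 1.4  0.1 -2. ] M [0.01 0.15 0.04] g 0.245 q [-0.21  0.22  1.89  0.    1.04  1.04]
delta tool [-0.2208 -0.0082  0.0607]
[-0.0405, -0.0015, 0.0111, 0.002, -0.1, -0.003, 1.0]
[-0.0392, -0.0016, 0.0151, 0.003, -0.1, -0.003, 1.0]
[-0.0374, -0.0017, 0.019, 0.002, -0.1, -0.003, 1.0]
[-0.0354, -0.0017, 0.0226, 0.003, -0.1, -0.002, 1.0]
[-0.0329, -0.0017, 0.026, 0.001, -0.064, -0.002, 1.0]
[-0.0142, -0.0008, 0.0127, 0.0, -0.0, 0.0, 1.0]
[0.0, -0.0, 0.0, 0.0, -0.0, 0.0, 1.0]
[0.0, -0.0, 0.0, 0.0, -0.0, 0.0, 1.0]
[0.0, -0.0, 0.0, 0.0, -0.0, 0.0, 1.0]
[0.0, -0.0, 0.0, 0.0, -0.0, 0.0, 1.0]
```

Call:
jog_arm:
  motion:
    - [-0.04, -0.002, 0.011, 0.006, -0.1, -0.006, 1]
    - [-0.039, -0.002, 0.015, 0.005, -0.1, -0.006, 1]
    - [-0.037, 0, 0.019, 0, -0.1, 0, 1]
    - [-0.033, 0, 0.021, 0, -0.09, 0, 1]
    - [-0.025, 0, 0.02, 0, -0.04, 0, 1]

```text
time_s: 11.45
tcp_pos: [0.4663, 0.1114, 0.2305]
tcp_rot: [[0.695, -0.018, 0.719], [-0.719, -0.002, 0.695], [-0.011, -1.0, -0.014]]
ft_force: [0.8, -1.3, -1.4]
gripper_width: 0.248
```

```bash
python3 plan.py .4737 .136 .15 -45.2 10 .04 .1 1
```

```text
t 11.45 p [0.4663 0.1114 0.2305] psi -46.0 tilt [-0.0108 -0.9998 -0.0142] F [ 0.8 -1.3 -1.4] M [-0.11  0.15 -0.07] g 0.248 q [0.21 0.21 1.93 0.   1.02 1.01]
delta tool [-0.0117  0.0803  0.0236]
[-0.0055, 0.038, 0.0111, 0.014, -0.014, -0.011, 1.0]
[-0.0058, 0.0381, 0.0107, 0.0, 0.0, 0.0, 1.0]
[-0.0007, 0.0043, 0.0012, 0.0, 0.0, 0.0, 1.0]
[-0.0, 0.0, 0.0, 0.0, 0.0, 0.0, 1.0]
[-0.0, 0.0, 0.0, 0.0, 0.0, 0.0, 1.0]
[-0.0, 0.0, 0.0, 0.0, 0.0, 0.0, 1.0]
[-0.0, 0.0, 0.0, 0.0, 0.0, 0.0, 1.0]
[-0.0, 0.0, 0.0, 0.0, 0.0, 0.0, 1.0]
[-0.0, 0.0, 0.0, 0.0, 0.0, 0.0, 1.0]
[-0.0, 0.0, 0.0, 0.0, 0.0, 0.0, 1.0]
```

Call:
jog_arm:
  motion:
    - [-0.006, 0.03, 0.012, 0.014, -0.014, -0.011, 1]
    - [-0.006, 0.03, 0.012, 0, 0, 0, 1]
    - [0, 0.015, 0, 0, 0, 0, 1]
    - [0, 0, 0, 0, 0, 0, 1]
    - [0, 0, 0, 0, 0, 0, 1]

```text
time_s: 11.95
tcp_pos: [0.4688, 0.1414, 0.146]
tcp_rot: [[0.711, -0.012, 0.703], [-0.703, -0.003, 0.711], [-0.006, -1.0, -0.01]]
ft_force: [-0.0, -0.1, -0.8]
gripper_width: 0.249
```

```bash
python3 plan.py .4737 .136 .126 -45.2 3 .02 .1 1
```

```text
t 11.95 p [0.4688 0.1414 0.146 ] psi -44.65 tilt [-0.0064 -0.9999 -0.0104] F [-0.  -0.1 -0.8] M [-0.13  0.17 -0.01] g 0.249 q [0.27 0.35 1.97 0.   0.83 1.05]
delta tool [ 0.0074  0.0199 -0.0002]
[0.0069, 0.0188, -0.0002, 0.01, 0.01, -0.006, 1.0]
[0.0005, 0.0011, 0.0, 0.0, -0.0, -0.0, 1.0]
[-0.0, 0.0, 0.0, 0.0, -0.0, -0.0, 1.0]
```

Call:
jog_arm:
  motion:
    - [0.007, 0.014, 0, 0.01, 0.01, -0.006, 1]
    - [0, 0.004, 0, 0, 0, 0, 1]
    - [0, 0, 0, 0, 0, 0, 1]
    - [0, 0, 0, 0, 0, 0, 1]

```text
time_s: 12.35
tcp_pos: [0.4741, 0.1355, 0.1289]
tcp_rot: [[0.703, -0.0, 0.711], [-0.711, 0.0, 0.703], [-0.0, -1.0, 0.0]]
ft_force: [0.4, 0.4, -0.9]
gripper_width: 0.249
```

```bash
python3 plan.py .4737 .136 .126 -45.2 1 .02 .1 1; python3 look.py w12; python3 - <<'E'
from h import *
im=snapshot('side'); cv2.imwrite('pics/s12.png',cv2.resize(im[110:200,170:280],None,fx=6,fy=6,interpolation=cv2.INTER_CUBIC))
im=snapshot('top'); cv2.imwrite('pics/t12.png',cv2.resize(im[120:220,110:220],None,fx=6,fy=6,interpolation=cv2.INTER_CUBIC))
E
```

```text
t 12.35 p [0.4741 0.1355 0.1289] psi -45.34 tilt [-1.e-04 -1.e+00  0.e+00] F [ 0.4  0.4 -0.9] M [-0.07  0.11  0.04] g 0.249 q [0.25 0.38 1.99 0.   0.78 1.05]
delta tool [-0.0006  0.0029  0.0001]
[-0.0006, 0.0029, 0.0001, -0.0, -0.002, -0.0, 1.0]
12.35 [0.4741 0.1355 0.1289] 0.008
```

View pics/w12.png

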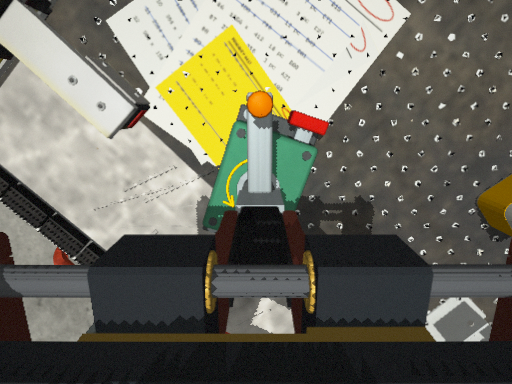

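View pics/s12.png

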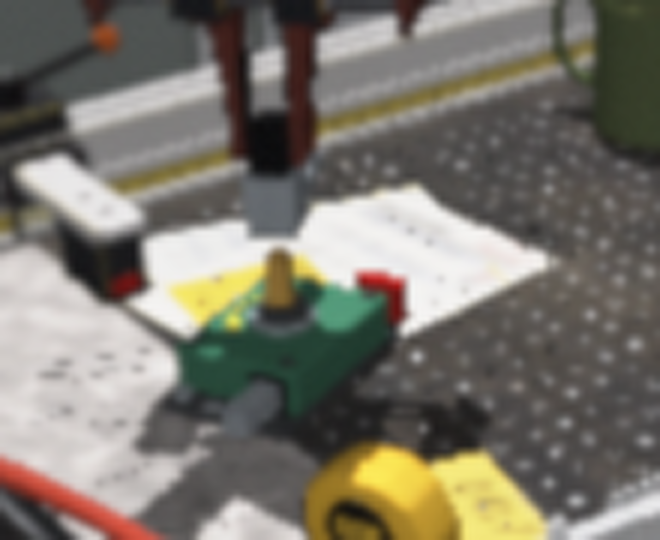

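Call:
jog_arm:
  motion:
    - [-0.0006, 0.007, 0, 0, 0, 0, 1]
    - [0, 0.007, 0, 0, 0, 0, 1]
    - [0, 0, 0, 0, 0, 0, 1]

```text
time_s: 12.8
tcp_pos: [0.4743, 0.1365, 0.1148]
tcp_rot: [[0.703, 0.002, 0.711], [-0.711, 0.001, 0.703], [0.001, -1.0, 0.002]]
ft_force: [-0.2, -0.0, -1.6]
gripper_width: 0.246
```

```bash
python3 plan.py .4737 .136 .105 -45.2 3 .006 .1 1
```

```text
t 12.8 p [0.4743 0.1365 0.1148] psi -45.3 tilt [ 0.0011 -1.      0.0023] F [-0.2 -0.  -1.6] M [-0.02  0.17 -0.04] g 0.246 q [0.26 0.4  1.99 0.   0.75 1.05]
delta tool [-0.0001  0.0098 -0.0008]
[-0.0, 0.006, -0.0005, -0.002, -0.002, 0.001, 1.0]
[-0.0001, 0.0038, -0.0003, -0.0, 0.0, 0.0, 1.0]
[0.0, 0.0, 0.0, -0.0, 0.0, 0.0, 1.0]
```

Call:
jog_arm:
  motion:
    - [0, 0.004, -0.001, -0.002, 0, 0.001, 1]
    - [0, 0.004, -0.0005, 0, 0, 0, 1]
    - [0, 0.003, 0, 0, 0, 0, 1]
    - [0, 0, 0, 0, 0, 0, 1]

```text
time_s: 13.2
tcp_pos: [0.4735, 0.1357, 0.1026]
tcp_rot: [[0.703, 0.0, 0.711], [-0.711, 0.0, 0.703], [0.0, -1.0, 0.001]]
ft_force: [0.3, 0.3, -1.2]
gripper_width: 0.248
```

```bash
python3 plan.py .4737 .136 .09 -45.2 3 .006 .1 1
```

```text
t 13.2 p [0.4735 0.1357 0.1026] psi -45.3 tilt [ 1.e-04 -1.e+00  6.e-04] F [ 0.3  0.3 -1.2] M [0.04 0.06 0.02] g 0.248 q [0.25 0.42 2.   0.   0.72 1.04]
delta tool [-0.0001  0.0126  0.0004]
[-0.0001, 0.006, 0.0002, -0.001, -0.002, 0.0, 1.0]
[-0.0, 0.006, 0.0002, 0.0, 0.0, 0.0, 1.0]
[-0.0, 0.0006, -0.0, 0.0, 0.0, 0.0, 1.0]
```

Call:
jog_arm:
  motion:
    - [0, 0.005, 0, 0, 0, 0, 1]
    - [0, 0.005, 0, 0, 0, 0, 1]
    - [0, 0.003, 0, 0, 0, 0, 1]
    - [0, 0, 0, 0, 0, 0, 1]

```text
time_s: 13.6
tcp_pos: [0.4735, 0.1357, 0.0884]
tcp_rot: [[0.703, 0.0, 0.711], [-0.711, 0.0, 0.703], [-0.0, -1.0, 0.001]]
ft_force: [0.5, 0.5, -1.9]
gripper_width: 0.249
```

```bash
python3 plan.py .4737 .136 .086 -45.2 3 .006 .1 1
```

```text
t 13.6 p [0.4735 0.1357 0.0884] psi -45.3 tilt [-1.e-04 -1.e+00  6.e-04] F [ 0.5  0.5 -1.9] M [0.11 0.08 0.  ] g 0.249 q [0.25 0.45 2.   0.   0.69 1.05]
delta tool [-0.0001  0.0024  0.0004]
[-0.0001, 0.0024, 0.0004, -0.001, -0.002, -0.0, 1.0]
[0.0, -0.0, -0.0, 0.0, 0.0, -0.0, 1.0]
[0.0, -0.0, -0.0, 0.0, 0.0, -0.0, 1.0]
```

Call:
jog_arm:
  motion:
    - [0, 0.002, 0, 0, 0, 0, 1]
    - [0, 0.001, 0, 0, 0, 0, 1]
    - [0, 0, 0, 0, 0, 0, 1]

```text
time_s: 13.9
tcp_pos: [0.4736, 0.1357, 0.0853]
tcp_rot: [[0.703, 0.0, 0.711], [-0.711, 0.0, 0.703], [-0.0, -1.0, 0.0]]
ft_force: [0.3, 0.5, 0.8]
gripper_width: 0.246
```

Call:
jog_arm:
  motion:
    - [0, 0.001, 0, 0, 0, 0, 1]
    - [0, 0, 0, 0, 0, 0, 1]

```text
time_s: 14.1
tcp_pos: [0.4736, 0.1358, 0.0855]
tcp_rot: [[0.703, 0.0, 0.711], [-0.711, 0.001, 0.703], [-0.0, -1.0, 0.001]]
ft_force: [-0.9, 0.4, -1.6]
gripper_width: 0.245
```

```bash
python3 plan.py .4737 .136 .086 -45.2 1 .006 .1 1
```

```text
t 14.1 p [0.4736 0.1358 0.0855] psi -45.3 tilt [-1.e-04 -1.e+00  6.e-04] F [-0.9  0.4 -1.6] M [ 0.04  0.23 -0.02] g 0.245 q [0.25 0.45 2.01 0.   0.68 1.05]
delta tool [-0.0001 -0.0005  0.0002]
[-0.0001, -0.0005, 0.0002, -0.001, -0.002, -0.0, 1.0]
```

Call:
jog_arm:
  motion:
    - [0, 0.002, 0, 0, 0, 0, 1]
    - [0, 0.001, 0, 0, 0, 0, 1]
    - [0, 0, 0, 0, 0, 0, 1]

```text
time_s: 14.4
tcp_pos: [0.4737, 0.136, 0.0856]
tcp_rot: [[0.703, 0.001, 0.711], [-0.711, 0.001, 0.703], [0.0, -1.0, 0.001]]
ft_force: [-0.3, 0.3, -2.2]
gripper_width: 0.248
```

```bash
python3 plan.py .4737 .136 .085 -45.2 1 .006 .1 1
```

```text
t 14.4 p [0.4737 0.136  0.0856] psi -45.3 tilt [ 1.0e-04 -1.0e+00  1.4e-03] F [-0.3  0.3 -2.2] M [ 0.01  0.16 -0.  ] g 0.248 q [0.26 0.45 2.01 0.   0.68 1.04]
delta tool [-0.      0.0006 -0.    ]
[-0.0, 0.0006, -0.0, -0.001, -0.002, 0.0, 1.0]
```

Call:
jog_arm:
  motion:
    - [0, 0, 0, 0, -0.05, 0, 1]
    - [0, 0, 0, 0, -0.08, 0, 1]
    - [0, 0, 0, 0, -0.1, 0, 1]
    - [0, 0, 0, 0, -0.1, 0, 1]
    - [0, 0, 0, 0, -0.1, 0, 1]
  squeeze: 50

```text
time_s: 14.9
tcp_pos: [0.4731, 0.1371, 0.0854]
tcp_rot: [[0.94, 0.0, 0.341], [-0.341, 0.003, 0.94], [-0.001, -1.0, 0.003]]
ft_force: [-0.3, -0.6, 2.9]
gripper_width: 0.246
```

```bash
cat > turn.py <<'E'
from h import *
s=ctrl.sense();R=np.array(s['tcp_rot']);psi=np.degrees(np.arctan2(R[1,0],R[0,0]))
tgt=np.array([.4738,.1352])-(R@[.0006,0,-.0005])[:2]
d=R.T@np.array([*(tgt-s['tcp_pos'][:2]),.0855-s['tcp_pos'][2]])
print('t',round(s['time_s'],2),'p',np.round(s['tcp_pos'],4),'psi',round(psi,2),'corr tool mm',np.round(d*1e3,2),'tilt',np.round(R[2],4),'F',np.round(s['ft_force'],1),'M',np.round(s['wrist_torque'],2),'g',round(s['gripper_width'],3))
E
python3 turn.py
```

```text
t 14.9 p [0.4731 0.1371 0.0854] psi -19.93 corr tool mm [ 0.66 -0.09 -1.02] tilt [-6.0e-04 -1.0e+00  2.9e-03] F [-0.3 -0.6  2.9] M [-0.07  0.35 -0.1 ] g 0.246
```

Turning, with Mz about −0.1 as expected. Continue with small corrections.

Call:
jog_arm:
  motion:
    - [0.0005, 0, -0.001, -0.003, -0.1, 0, 1]
    - [0, 0, -0.0005, 0, -0.1, 0, 1]
    - [0, 0, -0.0005, 0, -0.1, 0, 1]
    - [0, 0, -0.0005, 0, -0.1, 0, 1]
    - [0, 0, 0, 0, -0.1, 0, 1]

```text
time_s: 15.4
tcp_pos: [0.4726, 0.1372, 0.0854]
tcp_rot: [[0.986, -0.001, -0.168], [0.168, 0.005, 0.986], [-0.0, -1.0, 0.005]]
ft_force: [-1.3, -1.6, 2.6]
gripper_width: 0.246
```

```bash
python3 turn.py
```

```text
t 15.4 p [0.4726 0.1372 0.0854] psi 9.69 corr tool mm [ 0.3  -0.11 -1.65] tilt [-3.0e-04 -1.0e+00  4.9e-03] F [-1.3 -1.6  2.6] M [-0.22  0.28 -0.11] g 0.246
```

Call:
jog_arm:
  motion:
    - [0, 0, -0.0015, -0.005, -0.1, 0, 1]
    - [0, 0, -0.001, 0, -0.1, 0, 1]
    - [0, 0, -0.001, 0, -0.1, 0, 1]
    - [0, 0, -0.0005, 0, -0.1, 0, 1]

```text
time_s: 15.8
tcp_pos: [0.4721, 0.1369, 0.0854]
tcp_rot: [[0.836, -0.003, -0.549], [0.549, 0.006, 0.836], [0.001, -1.0, 0.006]]
ft_force: [-1.9, 2.0, 2.9]
gripper_width: 0.244
```

```bash
python3 turn.py
```

```text
t 15.8 p [0.4721 0.1369 0.0854] psi 33.3 corr tool mm [-0.15 -0.13 -1.86] tilt [ 0.001  -1.      0.0063] F [-1.9  2.   2.9] M [ 0.22  0.43 -0.11] g 0.244
```

Call:
jog_arm:
  motion:
    - [0, 0, -0.001, -0.006, -0.08, 0, 1]
    - [0, 0, -0.001, 0, -0.08, 0, 1]
    - [0, 0, 0, 0, -0.06, 0, 1]

```text
time_s: 16.1
tcp_pos: [0.4718, 0.137, 0.0854]
tcp_rot: [[0.69, -0.002, -0.724], [0.724, 0.003, 0.69], [0.001, -1.0, 0.004]]
ft_force: [-0.0, -3.2, 1.2]
gripper_width: 0.248
```

```bash
python3 turn.py
```

```text
t 16.1 p [0.4718 0.137  0.0854] psi 46.36 corr tool mm [-0.48 -0.09 -2.17] tilt [ 0.0013 -1.      0.0036] F [-0.  -3.2  1.2] M [-0.47  0.01 -0.16] g 0.248
```

Call:
jog_arm:
  motion:
    - [0, 0, 0, 0, -0.06, 0, 1]
    - [0, 0, 0, 0, -0.06, 0, 1]

```text
time_s: 16.3
tcp_pos: [0.4717, 0.1368, 0.0854]
tcp_rot: [[0.594, -0.002, -0.804], [0.804, 0.003, 0.594], [0.002, -1.0, 0.003]]
ft_force: [-1.1, -0.8, 2.4]
gripper_width: 0.249
```

```bash
python3 turn.py
```

```text
t 16.3 p [0.4717 0.1368 0.0854] psi 53.53 corr tool mm [-0.67 -0.1  -2.12] tilt [ 0.0015 -1.      0.0033] F [-1.1 -0.8  2.4] M [-0.18  0.17 -0.15] g 0.249
```

Call:
jog_arm:
  motion:
    - [0, 0, 0, 0, -0.05, 0, 1]
    - [0, 0, 0, 0, -0.05, 0, 1]

```text
time_s: 16.5
tcp_pos: [0.4716, 0.1368, 0.0854]
tcp_rot: [[0.51, -0.002, -0.86], [0.86, 0.004, 0.51], [0.002, -1.0, 0.004]]
ft_force: [-1.0, -0.2, 1.8]
gripper_width: 0.245
```

```bash
python3 turn.py; python3 look.py w13; python3 - <<'E'
from h import *
im=snapshot('top'); cv2.imwrite('pics/t13.png',cv2.resize(im[120:220,110:220],None,fx=6,fy=6,interpolation=cv2.INTER_CUBIC))
E
```

```text
t 16.5 p [0.4716 0.1368 0.0854] psi 59.33 corr tool mm [-0.8  -0.15 -2.22] tilt [ 0.0021 -1.      0.0038] F [-1.  -0.2  1.8] M [-0.23  0.15 -1.09] g 0.245
16.5 [0.4716 0.1368 0.0854] 0.505
```

View pics/w13.png

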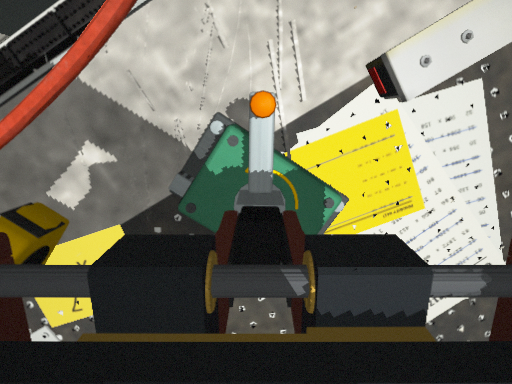

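View pics/t13.png

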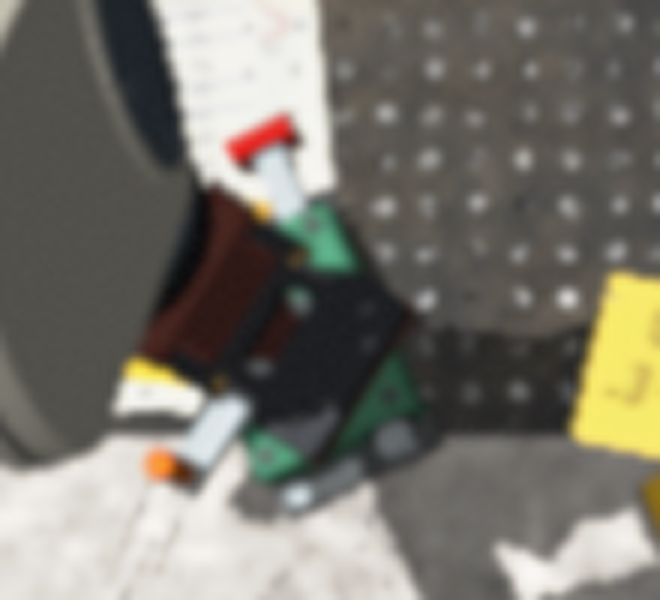

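Call:
jog_arm:
  motion:
    - [0, 0, 0, 0, -0.04, 0, 1]
    - [0, 0, 0, 0, -0.04, 0, 1]

```text
time_s: 16.8
tcp_pos: [0.4715, 0.1367, 0.0853]
tcp_rot: [[0.447, -0.003, -0.894], [0.894, 0.005, 0.447], [0.003, -1.0, 0.005]]
ft_force: [-0.8, -0.5, 1.8]
gripper_width: 0.249
```

```bash
python3 turn.py; python3 look.py w14; python3 - <<'E'
from h import *
im=snapshot('top');cv2.imwrite('pics/t14f.png',im); cv2.imwrite('pics/t14.png',cv2.resize(im[120:220,110:220],None,fx=6,fy=6,interpolation=cv2.INTER_CUBIC))
cv2.imwrite('pics/w14c.png',cv2.resize(cv2.imread('pics/w14.png')[80:240,205:315],None,fx=5,fy=5,interpolation=cv2.INTER_CUBIC)[:600])
E
```

```text
t 16.8 p [0.4715 0.1367 0.0853] psi 63.44 corr tool mm [-0.86 -0.18 -2.26] tilt [ 0.0032 -1.      0.0046] F [-0.8 -0.5  1.8] M [-0.27  0.12 -1.51] g 0.249
16.8 [0.4715 0.1367 0.0853] 0.369
```

View pics/w14c.png

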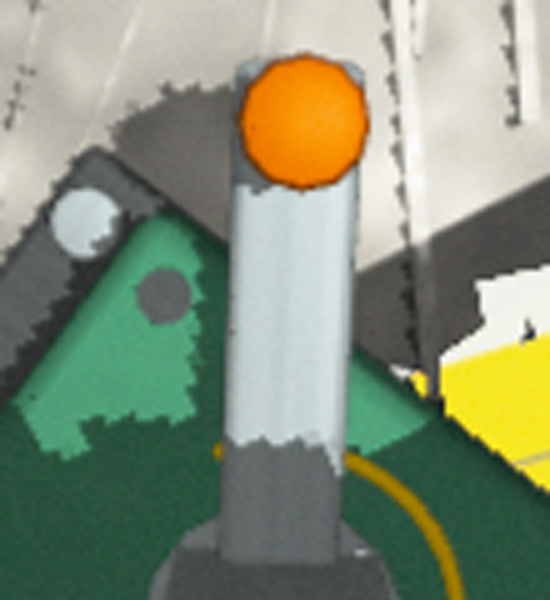

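View pics/t14.png

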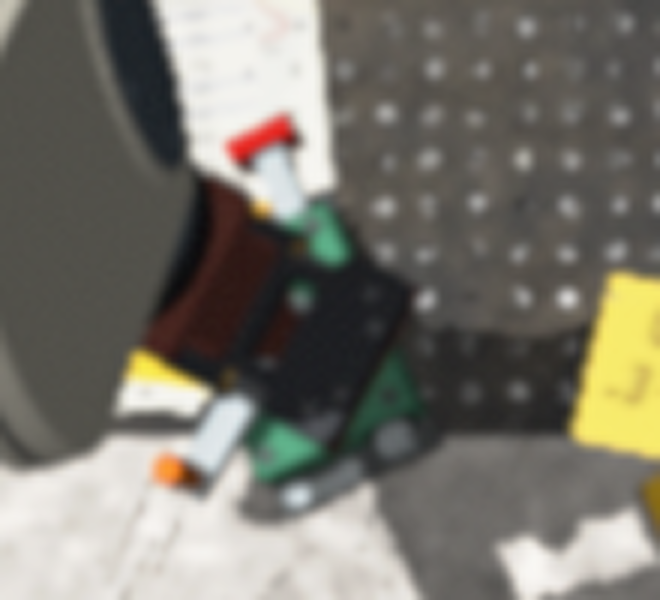

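Call:
jog_arm:
  motion:
    - [0, 0, 0, 0, 0, 0, 1]
    - [0, 0, 0, 0, 0, 0, 1]

```text
time_s: 17.1
tcp_pos: [0.4715, 0.1367, 0.0854]
tcp_rot: [[0.452, -0.003, -0.892], [0.892, 0.005, 0.452], [0.004, -1.0, 0.005]]
ft_force: [-0.8, -0.3, 2.1]
gripper_width: 0.249
```

```bash
python3 turn.py; python3 - <<'E'
from h import *
c=cam('top')
a=onz(c,(120+222/6-.4,130+123/6-.4),.032);b=onz(c,(110+262/6-.4,120+140/6-.4),.032)
print(a,b,np.linalg.norm(b-a))
ux=np.array([np.cos(np.radians(26.5)),np.sin(np.radians(26.5))])
sh=np.array([.4738,.1352]); print((a[:2]-sh)@ux,(b[:2]-sh)@ux)
E
```

```text
t 17.1 p [0.4715 0.1367 0.0854] psi 63.12 corr tool mm [-0.89 -0.15 -2.19] tilt [ 0.0036 -1.      0.0049] F [-0.8 -0.3  2.1] M [-0.16  0.17 -1.3 ] g 0.249
[0.54271958 0.14190106 0.032     ] [0.5618963  0.15163602 0.032     ] 0.021506185201272024
0.06466849835251794 0.08617412111319407
```

Call:
jog_arm:
  motion:
    - [0, 0, 0, 0, 0.04, 0, 1]
    - [0, 0, 0, 0, 0, 0, 1]

```text
time_s: 17.3
tcp_pos: [0.4716, 0.1367, 0.0853]
tcp_rot: [[0.489, -0.003, -0.872], [0.872, 0.005, 0.489], [0.003, -1.0, 0.005]]
ft_force: [-0.8, 0.0, 1.9]
gripper_width: 0.247
```

```bash
python3 turn.py
```

```text
t 17.3 p [0.4716 0.1367 0.0853] psi 60.73 corr tool mm [-0.78 -0.17 -2.15] tilt [ 0.0033 -1.      0.0047] F [-0.8  0.   1.9] M [-0.1   0.2  -0.78] g 0.247
```

Call:
jog_arm:
  motion:
    - [0, 0, 0, 0, 0.04, 0, 1]
    - [0, 0, 0, 0, 0, 0, 1]

```text
time_s: 17.5
tcp_pos: [0.4716, 0.1367, 0.0853]
tcp_rot: [[0.521, -0.002, -0.854], [0.854, 0.004, 0.521], [0.003, -1.0, 0.004]]
ft_force: [-1.5, 0.3, 1.6]
gripper_width: 0.247
```

```bash
python3 turn.py
```

```text
t 17.5 p [0.4716 0.1367 0.0853] psi 58.62 corr tool mm [-0.73 -0.18 -2.16] tilt [ 0.0026 -1.      0.0042] F [-1.5  0.3  1.6] M [-0.07  0.2  -0.41] g 0.247
```

Call:
jog_arm:
  motion:
    - [0, 0, 0, 0, 0, 0, 0.6]
    - [0, 0, 0, 0, 0, 0, 0.6]
    - [0, 0, 0, 0, 0, 0, 0.5]
    - [0, 0, 0, 0, 0, 0, 0.5]

```text
time_s: 17.9
tcp_pos: [0.4721, 0.1368, 0.0852]
tcp_rot: [[0.514, -0.001, -0.858], [0.858, 0.003, 0.514], [0.002, -1.0, 0.003]]
ft_force: [0.5, -0.4, 0.1]
gripper_width: 0.495
```

```bash
python3 turn.py;  python3 look.py w15; python3 - <<'E'
from h import *
im=snapshot('side'); cv2.imwrite('pics/s15.png',cv2.resize(im[110:200,170:280],None,fx=6,fy=6,interpolation=cv2.INTER_CUBIC))
E
```

```text
t 17.9 p [0.4721 0.1368 0.0852] psi 59.08 corr tool mm [-1.08 -0.31 -1.75] tilt [ 0.0024 -1.      0.0025] F [ 0.5 -0.4  0.1] M [-0.    0.02 -0.04] g 0.495
17.9 [0.4721 0.1368 0.0852] 0.008
```

View pics/w15.png

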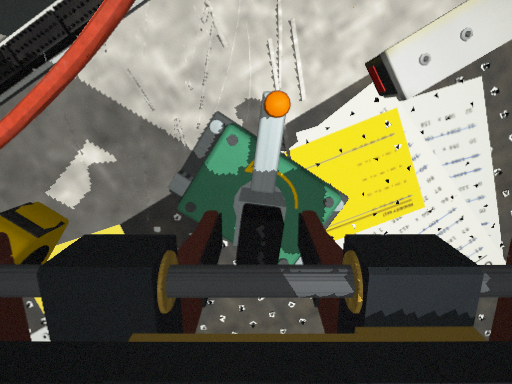

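View pics/s15.png

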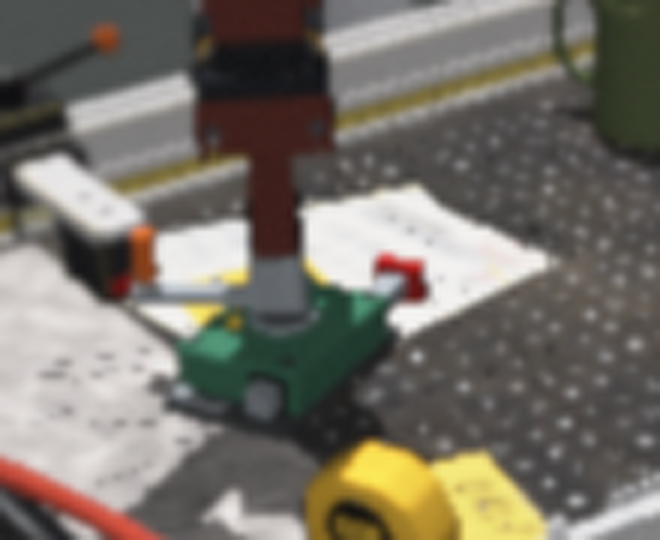

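Call:
jog_arm:
  motion:
    - [0, 0, 0, 0, 0.05, 0, 0.3]
    - [0, -0.02, 0, 0, 0, 0, 0.2]
    - [0, -0.04, 0, 0, 0, 0, 0]
    - [0, -0.045, 0, 0, 0, 0, 0]
    - [0, 0, 0, 0, 0, 0, 0]

```text
time_s: 18.5
tcp_pos: [0.4714, 0.1361, 0.1922]
tcp_rot: [[0.557, -0.005, -0.83], [0.83, 0.002, 0.557], [-0.001, -1.0, 0.005]]
ft_force: [0.1, -0.5, 0.4]
gripper_width: 0.916
```

Call:
jog_arm:
  motion:
    - [0, 0, 0, 0, 0, 0, 0]
    - [0, 0, 0, 0, 0, 0, 0]

```text
time_s: 18.7
tcp_pos: [0.4714, 0.136, 0.1924]
tcp_rot: [[0.557, -0.003, -0.831], [0.831, 0.002, 0.557], [0.0, -1.0, 0.004]]
ft_force: [0.0, 0.3, 0.7]
gripper_width: 0.997
```

```bash
python3 turn.py;  python3 look.py w16; python3 - <<'E'
from h import *
cv2.imwrite('pics/w16c.png',cv2.resize(cv2.imread('pics/w16.png')[60:240,170:350],None,fx=3.3,fy=3.3,interpolation=cv2.INTER_CUBIC))
im=snapshot('side'); cv2.imwrite('pics/s16.png',cv2.resize(im[110:200,170:280],None,fx=6,fy=6,interpolation=cv2.INTER_CUBIC))
E
```

```text
t 18.7 p [0.4714 0.136  0.1924] psi 56.17 corr tool mm [ -0.   106.93  -2.38] tilt [ 1.0e-04 -1.0e+00  4.2e-03] F [0.  0.3 0.7] M [-0.03  0.02  0.01] g 0.997
18.7 [0.4714 0.136  0.1924] 0.017
```

View pics/w16c.png

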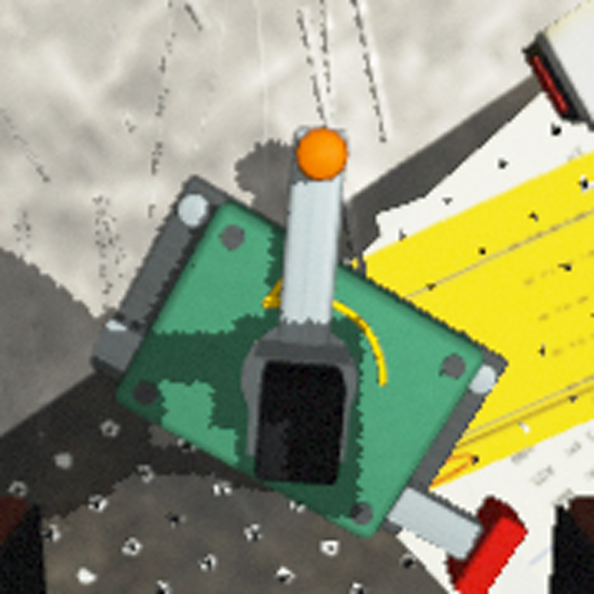

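View pics/s16.png

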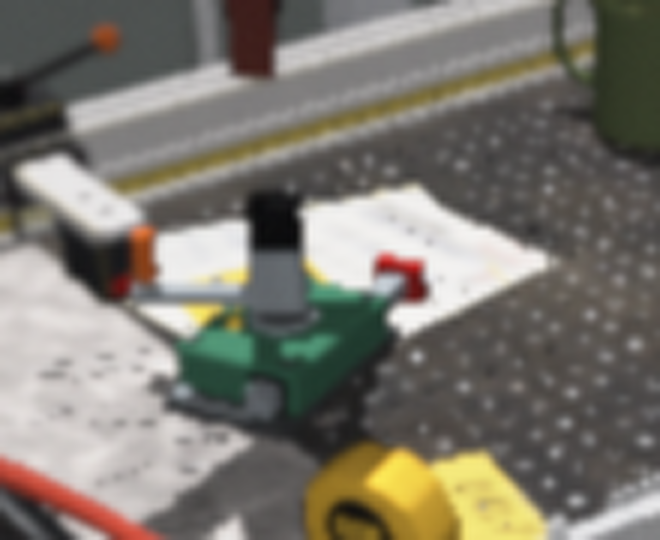

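```bash
python3 - <<'E'
from h import *
import pickle
from scipy.optimize import least_squares
c=cam('wrist',pickle.load(open('pics/w16.pkl','rb'))[0]); k=3.3
P=lambda a,b:(170+(a+.5)/k-.5,60+(b+.5)/k-.5)
M=[((70,0,43),P(322,153)),((-14,11,60),P(255,482)),((-14,-11,60),P(338,486)),((14,8,10),P(283,325)),((14,-8,10),P(331,329)),((78,8,10),P(297,130)),((78,-8,10),P(345,133))]
m=np.array([a for a,_ in M])/1e3;u=np.array([b for _,b in M])
def f(v):
    C,S=np.cos(v[3]),np.sin(v[3]); return (proj(c,np.c_[v[0]+C*m[:,0]-S*m[:,1],v[1]+S*m[:,0]+C*m[:,1],v[2]+m[:,2]])-u).ravel()
r=least_squares(f,[.474,.135,.044,2.35],loss='soft_l1');print(np.round(r.x,4),np.degrees(r.x[3]),np.round(r.fun,1))
ux=np.array([np.cos(np.radians(26.5)),np.sin(np.radians(26.5))]);uy=np.array([-ux[1],ux[0]])
for q in [(525,530),(500,508)]:
    X=onz(c,P(*q),.032);d=X[:2]-[.4738,.1352];print(d@ux,d@uy)
im=cv2.imread('pics/w16.png')
cv2.imwrite('pics/w16h.png',cv2.resize(im[200:260,270:350],None,fx=8,fy=8,interpolation=cv2.INTER_CUBIC))
E
```

```text
[0.4737 0.1356 0.0398 2.4741] 141.75520220194798 [ 0.1  0.8  0.3 -1.2  0.3 -0.5 -1.4  5.5 -0.2  5.5 -0.8 -1.   1.2 -0.6]
0.09251178494351546 -0.007611844919952667
0.08088488327892052 -0.0051612914072581275
```

View pics/w16h.png

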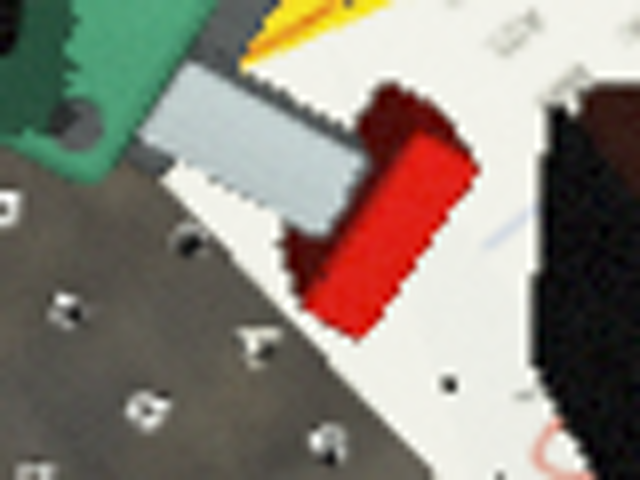

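```bash
python3 - <<'E'
from h import *
import pickle
from scipy.optimize import least_squares
ux=np.array([np.cos(np.radians(26.5)),np.sin(np.radians(26.5))]);uy=np.array([-ux[1],ux[0]])
c=cam('wrist',pickle.load(open('pics/w2.pkl','rb'))[0])
for q in [(352,163),(448,178)]:
    X=onz(c,(160+q[0]/3-.4,60+q[1]/3-.4),.032);d=X[:2]-[.4738,.1352];print('before',d@ux,d@uy)
c=cam('wrist',pickle.load(open('pics/w16.pkl','rb'))[0])
for q in [(480,168),(357,340)]:
    X=onz(c,(270+q[0]/8-.45,200+q[1]/8-.45),.032);d=X[:2]-[.4738,.1352];print('after',d@ux,d@uy)
k=3.3;P=lambda a,b:(170+(a+.5)/k-.5,60+(b+.5)/k-.5)
M=[((70,0,43),P(322,153)),((-14,11,60),P(255,482)),((-14,-11,60),P(338,486)),((78,8,10),P(297,130)),((78,-8,10),P(345,133))]
m=np.array([a for a,_ in M])/1e3;u=np.array([b for _,b in M])
def f(v):
    C,S=np.cos(v[3]),np.sin(v[3]); return (proj(c,np.c_[v[0]+C*m[:,0]-S*m[:,1],v[1]+S*m[:,0]+C*m[:,1],v[2]+m[:,2]])-u).ravel()
r=least_squares(f,[.474,.135,.044,2.35]);print(np.round(r.x,4),np.degrees(r.x[3]),np.round(r.fun,1))
print(ctrl.sense()['time_s'])
E
```

```text
before 0.07044643877738803 -0.005114328401412363
before 0.07063465524213312 -0.03657331313116554
after 0.09348889226163969 -0.0074559905587074015
after 0.09234738966680398 -0.038059328826259085
[0.4738 0.1353 0.0409 2.474 ] 141.75019118595193 [-0.1  1.1  0.  -0.4  0.1  0.2 -1.  -0.7  1.1 -0.3]
18.8
```

```bash
python3 - <<'E'
from h import *
cv2.imwrite('pics/t17.png',snapshot('top'))
E
```

```text
(no output)
```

View pics/t17.png

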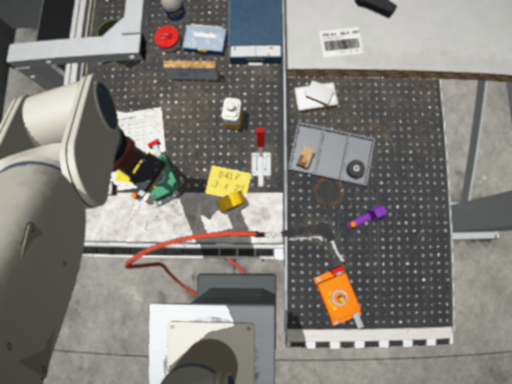

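The tray holds only the block (305,157) and the wheel (355,169), both where they were. The tape (231,201) and bottle (232,112) haven't moved either, and the stop bar is out. Handing in.

```bash
python3 -c "
from workcell import workorder
print(workorder.finish_job())"
```

```text
the job is handed in; nothing more can be done
None
```

The crank is seated on the green unit's shaft and turned counter-clockwise to its hard stop, with the red-headed bar out. I handed the job in at about 19 s of the 64 s allowed.

**What I did:** I gripped the crank by its black block, carried it over the clamp and lowered it onto the shaft with almost no force. I then turned it by the same grip until it stopped, let go and moved clear.

**Last checks:**
- **Seating:** the crank's measured height is 41 mm, against the 44 mm of the collar. The same camera also read 3 mm low in the tray, so this fits a fully seated hub. The side picture shows no gap, and the hub would go no lower when pushed down.
- **Stop:** the wrist torque rose from about 0.1 to 1.5 N m, and the red head did not move under the last push. The head travelled about 22 mm, against the 22.1 mm I expected.
- **Other things:** the wheel, block, bottle and tape measure are where they were in the last top picture.

**What failed or disagreed:**
- **First grasp:** it slipped off the grip block and pressed on it with about 14 N, but the crank did not shift. I had relied on the stated fingertip reach of 25 mm. The pictures show the tips only about 0–6 mm ahead of the TCP, so I corrected the height and the second grasp held.
- **Crank angle:** at the stop the fingers slipped a few degrees on the grip. The crank stands about 6° ahead of the expected shaft angle, which is within the socket's play of about 7°.

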